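Put away the gas-line kit: fittings into the tilt-out bin, screwdrivers into the cup

TASK

The gas-line job is finished, so put its kit away. Tip the wider of the two tilt-out bins fully forward by its bar, put every brass tube fitting lying on the bench into it and then push the bin back until it clicks shut. Also lift both screwdrivers up and off the tool rest and stand them in the steel cup, handle up; leave the narrow bin shut.

Things in the scene. Friction and masses are not known exactly. Their poses are not given: they have to be found in the camera images.
- wide_bin_bar (a point): middle of the pull bar of the wide tilt-out bin; turns with the bin. Round bar, 10 mm in diameter, 80 mm long, parallel to the unit's y, 35 mm clear in front of the front panel, on two 8 mm stems 72 mm apart. Closed, it is 116 mm above the bench; fully tipped 53 mm above it and 60 mm further forward.
- wide_bin_hinge (a point): middle of the pivot line of the wide bin, at the bottom of its front, 14 mm above the bench; fixed to the unit: x = into the unit, away from the robot, y = along the pivot line, z = up. Closed, the bar's middle is at x = -44, z = 102 mm from here and the front panel's top at x = -2, z = 112 mm; tipped by an angle they swing by it about y, forwards and down.
- wide_bin (a joint): tilt angle of the wide bin, rad: 0 = closed and clicked, 0.8 = fully tipped forward (stop). An over-centre spring holds it at both ends: let go below about 0.25 rad it snaps shut, above about 0.4 it swings open. Opening and closing take about 2 to 4 N at the bar.
- wide_bin_in (a point): centre of the inner floor of the white bin, 38 mm behind and 4 mm above the pivot line when closed (axes then as the hinge's); turns with the bin. Inside 76 (x) x 142 (y) mm; above the floor: front panel 108, back wall 61 mm high. Fully tipped, the mouth looks up: panel top 82 mm before the pivot line, 91 mm above the bench; back wall top 9 mm behind it, 117 mm up.
- wide_unit: grey housing of the wide bin, fixed, 100 (x) x 168 (y) x 135 mm high, open at its front; the bin's white front panel is 162 mm wide. Origin: centre of its underside; x away from the robot; pivot line at x = -46 mm. It stands beside the narrow unit; which is on which side varies.
- narrow_unit: the like housing of the narrow bin, fixed, 100 x 108 x 135 mm, front panel 102 mm wide; not used in this job.
- narrow_bin (a joint): tilt angle of the narrow bin (same bar and pivot as the wide one), rad: 0 = closed.
- tool_rest: aluminium rest, fixed: base 100 x 160 x 10 mm; a 6 mm plate (x = -24..42 mm, top 116 mm up) with two slots 12 mm wide, open to -x, at y = +42 and -42 mm, where the screwdrivers hang at x = -4 mm; an upright at x = 30..42 mm; two rails along y (x = -16..-9 and 1..8 mm, top 50 mm up) guide the shafts: lift 35 mm to draw out forwards, 100 mm to clear all. Origin: centre of its underside, z up.
- cup_in (a point): centre of the inner floor of the steel cup (fixed), 5 mm above the bench. The cup is round, 88 mm high, 64 mm in outer diameter at the rim and 55 at the foot, wall 4 mm.
- tee_1: brass T-shaped tube fitting, lying flat on the bench, 29 x 36 x 14 mm. Origin: centre of its underside, z up. The straight run (36 mm long, 13 mm wide) lies along its y at x = -15..-2 mm, the branch (14 mm wide) points to +x and ends at x = +15 mm. May be absent (None).
- tee_2: brass T-shaped tube fitting, lying flat on the bench, 29 x 36 x 14 mm. Origin: centre of its underside, z up. The straight run (36 mm long, 13 mm wide) lies along its y at x = -15..-2 mm, the branch (14 mm wide) points to +x and ends at x = +15 mm. May be absent (None).
- union_1: straight brass tube union, lying flat on the bench, 14 x 43 x 13 mm, its length along its y. Origin: centre of its underside, z up. May be absent (None).
- union_2: straight brass tube union, lying flat on the bench, 14 x 43 x 13 mm, its length along its y. Origin: centre of its underside, z up. May be absent (None).
- screwdriver_1: cross-head screwdriver, 188 mm long, 62 g: round handle 24 mm in diameter (upper 92 mm), shaft 6 mm (lower 96 mm). It hangs upright in a slot of the tool rest, shaft down, by the shoulder of its handle. Own +y runs from tip to handle end; the tool's axis lies at own z = 12 mm (see the _tip and _top points). Centre of mass about 45 mm above the shoulder.
- screwdriver_1_tip (a point): tip of screwdriver_1, on its axis (end of the shaft).
- screwdriver_1_top (a point): centre of the handle end of screwdriver_1, 188 mm from the tip.
- screwdriver_2: cross-head screwdriver, 188 mm long, 62 g: round handle 24 mm in diameter (upper 92 mm), shaft 6 mm (lower 96 mm). It hangs upright in a slot of the tool rest, shaft down, by the shoulder of its handle. Own +y runs from tip to handle end; the tool's axis lies at own z = 12 mm (see the _tip and _top points). Centre of mass about 45 mm above the shoulder.
- screwdriver_2_tip (a point): tip of screwdriver_2, on its axis (end of the shaft).
- screwdriver_2_top (a point): centre of the handle end of screwdriver_2, 188 mm from the tip.
Things that resemble listed ones, but are neither listed nor needed, are in the scene too. What is meant by the part that bears cup_in is not turquoise, and is the larger of those in its own colour.

How it is judged:
By the outcome, as a careful person would: the job done as asked, in the order asked, and still so for the second after the job is handed in, with the robot touching nothing.
Of tee_1, tee_2, union_1, union_2 only 2 to 4 are there at a start; the rules pass over those that are not, and their reading is None.
At some moment in a run one of tee_1, tee_2, union_1, union_2 may be knocked a few centimetres aside while the robot is not near it.
It also fails if it takes over 210 s, if anything falls off the work surface, if the arm or the gripper's body presses on something with over 40 N, if the wrist force passes 120 N, or if a joint passes its speed limit or range.

ROBOT

A 6-joint arm with a two-finger parallel gripper is mounted at the origin on a cart in front of the work surface, level with it; the furniture and walls round the work are solid. World frame = base frame: x ahead of the robot, y to its left, z up, the work surface at z = 0. Lengths are in mm, angles in rad, forces in N, time in s.
With the tool pointing down it reaches from about 350 to 775 mm from the base axis. Payload 7.3 kg.
Tool frame: the origin (TCP) lies midway between the tips of the shut fingers; the grasp point (between the pads) lies 19 mm behind it; x points along the fingers, y is the direction in which the jaws open and shut, and the axes are right-handed (so a half turn about x gives the same grasp; the last joint's range is limited). The gripper opens to 92 mm and grips with 3 to 60 N. Pads are 19 mm wide; open, the fingers measure 130 mm over their backs; the gripper's body (75 mm by 190 mm) begins 47 mm behind the grasp point.
Start: joints at [0.977, 0.342, 1.524, -0, 1.275, -0.146], TCP at [227.307, 473.264, 200.641] pointing down, gripper open.
Joint ranges: [-2.53, 2.53], [-0.77, 2.02], [0.04, 2.7], [-1, 4.14], [0.28, 2.66], [-3.11, 3.11]. Speed limits (rad/s): [2.57, 2.57, 3.14, 3.14, 3.14, 3.14].

INTERFACE

Orientations are given as [roll, pitch, yaw] about the fixed x, y, z axes, in that order (R = Rz(yaw) Ry(pitch) Rx(roll)).
In Python, from plant import bot gives the robot as it stands. The module is installed in compiled form; this text tells all that it offers.
- The arm moves only by the shell command python3 -m handwheel 'ROWS' [OPENING]. ROWS is JSON, a list that holds one entry, the list of rows, each a list of 4 numbers: the shift along the tool's x, y, z in cm, then the turn about the tool's x in rad. A call has 1 to 8 rows; each row shifts and turns the commanded pose from where the row before left it, along the tool's axes as they then stand; what a row does not reach is not made up. A row lasts 1/12 s, in which the tool goes at most 41.7 mm and 7.16 degrees, less where a joint would pass 70% of its speed; a pose out of reach is approached as far as the arm can. A call is refused whole if a number of a shift passes 4.17 or a number of a turn 0.125, either way. A call with a gripper value outside its range is refused whole. OPENING is the opening, from 0 (shut) to 1 (fully open), set as the call begins (- or left out, the last holds). The fingers move at their own pace and stop on an object; the grip force is fixed at half the most. Time passes only in rows, so rows that do not move let the fingers close. It gives the time, the measured TCP pose, the force and the opening at its end, in the units of the state.
- bot.get_obs(): the state, without advancing time (a new reading comes with each control period).
- bot.capture(name): name is "scene" or "top" or "wrist"; returns (picture, depth): 480x640x3 uint8, red, green, blue; 480x640 float32, mm along the optical axis (not along the pixel's ray), 0 where there is no reading.
- bot.camera_model(name): a dict with "fx", "fy", "cx", "cy" (pixels), "position" and "rotation" of the camera in the world. Camera axes: x right, y down, z forward; pixel columns grow to the right and rows downward; lengths in mm; the calibration is good to about 2 mm. A picture is of the moment at which its call begins: read the wrist's pose just before it. camera_model takes no time and is no camera call; for the wrist camera it gives the pose at the moment of the call.
- bot.close_job(): hands the job in, once; it reports no verdict.
Trained networks look in the newest picture that a camera, given by its name, has taken for a name from the list of things; names that differ only in an ending like _2 or _b are one class to them, and where a whole thing is asked for, a point or a joint stands for the part that bears it (a point fixed in the world has none). Each returns a list of dicts, best first, with "conf" (0 to 1); they miss things now and then, are a little off and sometimes report something else, mostly with a low value. They report only what shows in the picture. A call takes as long as a camera call. They do not tell look-alikes from the thing itself.
- bot.find_in(camera, label): "bbox" ([left, top, width, height] in pixels, round what is visible of it).
- bot.spot_point(camera, label): "point" ([column, row] in pixels: a listed point, or the origin of a listed thing).
The state is a dict: "time": time; "joint_positions": joint angles; "dq": joint speeds; "tau": joint torques, N m; "tool_pos": TCP position; "tcp_rot": TCP orientation; "contact_force": force on the tool from outside, world axes, zero at the start; "moment": the same for the moment, N m; "grip_width": finger opening in mm.
Only numpy, scipy, OpenCV 4.12 (cv2) and the standard library are available. Lean on these libraries where they do the work, as an engineer would, in place of code of your own. Each camera call takes 0.05 s, during which the arm holds its last target.

## Working session

There is one attempt and no reset: what is moved stays moved. The work goes in short steps, Python scripts to look and compute and a shell command to move; the robot and the scene stay as the last step left them, time stands still between calls to the robot, and variables do not carry over. Pictures are saved under pics/ and viewed, and the job is handed in when it is done.

```bash
ls; mkdir -p pics
python3 - <<'E'
from plant import bot
import cv2,numpy as np
o=bot.get_obs(); print(o)
for n in ["scene","top","wrist"]:
    p,d=bot.capture(n); cv2.imwrite(f"pics/a_{n}.png",p[:,:,::-1]); np.savez(f"a_{n}.npz",p=p,d=d)
    m=bot.camera_model(n); print(n,m)
E
```

```text
pics
{'time': 0.0, 'joint_positions': array([ 9.77004447e-01,  3.42740043e-01,  1.52502027e+00,  1.96561723e-05,
        1.27539299e+00, -1.46000302e-01]), 'dq': array([-0.000877  , -0.0006121 ,  0.00201934,  0.00054831, -0.00188404,
       -0.00072273]), 'tau': array([ 5.53555674e-04, -4.31243026e+01, -2.44223338e+01,  7.18810502e-02,
        5.55378338e-02, -1.04976680e-04]), 'tool_pos': array([227.03396356, 472.876142  , 199.93487227]), 'tcp_rot': array([-1.72883967,  1.56923557, -2.17663699]), 'contact_force': array([ 0.37471267, -0.45224473,  0.37428368]), 'moment': array([-0.02630959,  0.05963088,  0.02146225]), 'grip_width': 91.7059592055166}
scene {'fx': 432.994980540673, 'fy': 432.994980540673, 'cx': 315.5712403316459, 'cy': 237.5256659937051, 'position': array([-101.90784314, -419.27930552,  719.45682508]), 'rotation': array([-2.21411206,  0.01793777, -0.9363754 ])}
top {'fx': 475.21194378345757, 'fy': 475.21194378345757, 'cx': 324.61952071586387, 'cy': 238.4732525107683, 'position': array([ 288.83824995,   55.61803689, 1235.15470763]), 'rotation': array([-2.92545972e+00,  2.11179713e-03, -1.67674562e+00])}
wrist {'fx': 389.00394344047544, 'fy': 389.00394344047544, 'cx': 318.8104892387689, 'cy': 237.40518610643144, 'position': array([151.5583414 , 507.81903807, 383.79448186]), 'rotation': array([2.83360835e+00, 4.64707425e-04, 1.12286017e+00])}
```

View pics/a_scene.png

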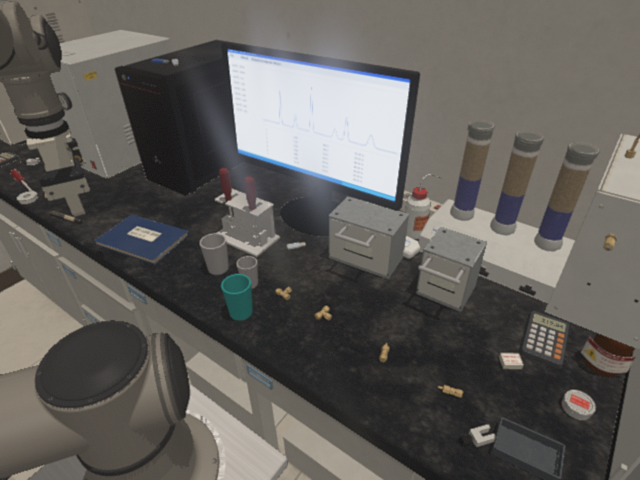

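View pics/a_top.png

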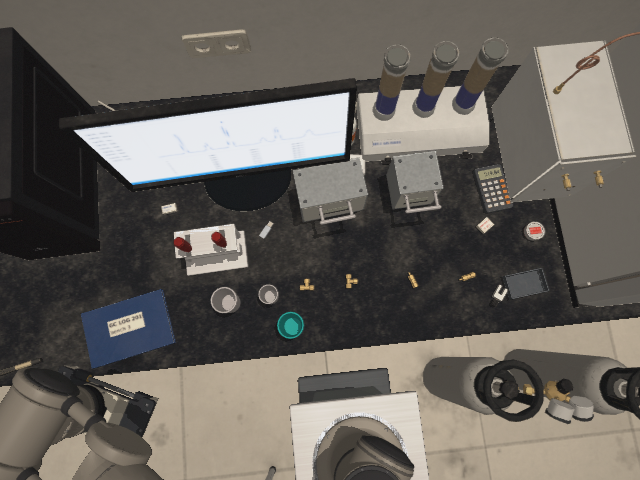

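View pics/a_wrist.png

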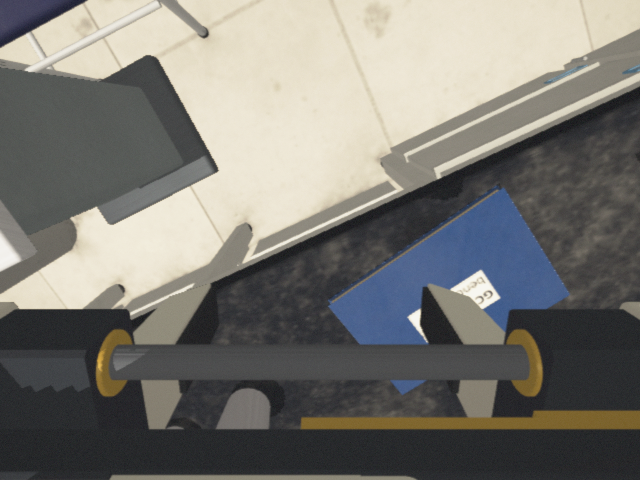

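```bash
cat > h.py <<'E'
import numpy as np,cv2
from scipy.spatial.transform import Rotation as Ro
from plant import bot
def M(n):
    m=bot.camera_model(n); return m,Ro.from_euler('xyz',m['rotation']).as_matrix()
def ray(m,R,u,v):
    return R@np.array([(u-m['cx'])/m['fx'],(v-m['cy'])/m['fy'],1.0])
def plane(n,u,v,z,mm=None):
    m,R=mm or M(n); r=ray(m,R,u,v); p=m['position']; return p+r*(z-p[2])/r[2]
def cloud(n,d,mm=None):
    m,R=mm or M(n); v,u=np.mgrid[:480,:640]
    c=np.stack([(u-m['cx'])/m['fx']*d,(v-m['cy'])/m['fy']*d,d],-1)
    P=c@R.T+m['position']; P[d<=0]=np.nan; return P
def proj(n,P,mm=None):
    m,R=mm or M(n); c=(np.asarray(P)-m['position'])@R
    return np.stack([c[...,0]/c[...,2]*m['fx']+m['cx'],c[...,1]/c[...,2]*m['fy']+m['cy']],-1)
def tri(obs): # [(cam,u,v)]
    A=np.zeros((3,3));b=np.zeros(3)
    for n,u,v in obs:
        m,R=M(n); r=ray(m,R,u,v); r/=np.linalg.norm(r); Q=np.eye(3)-np.outer(r,r); A+=Q;b+=Q@m['position']
    return np.linalg.solve(A,b)
def tool():
    o=bot.get_obs(); return o['tool_pos'],Ro.from_euler('xyz',o['tcp_rot']).as_matrix(),o
E
python3 - <<'E'
from h import *
np.set_printoptions(precision=1,suppress=True)
p,R,o=tool(); print(R)
for n in ["top","scene"]:
    P,d=bot.capture(n); C=cloud(n,d); np.save(f"C_{n}.npy",C)
    for l in ["tee_1","union_1","cup_in","wide_bin_bar","wide_bin_hinge","tool_rest","screwdriver_1","wide_unit","narrow_unit","screwdriver_1_top","wide_bin_in"]:
        for r in bot.spot_point(n,l)[:5]:
            u,v=r['point']; print(n,l,round(r['conf'],2),np.round(r['point'],1),C[int(round(v)),int(round(u))], plane(n,u,v,0)[:2])
E
```

```text
[[-0.   0.4  0.9]
 [-0.   0.9 -0.4]
 [-1.  -0.  -0. ]]
top tee_1 0.57 [348.6 285.6] [424.8 -19.5  11.5] [427.2 -19.3]
top tee_1 0.4 [307.7 286.8] [432.9  85.8  15.6] [435.4  86.9]
top union_1 0.59 [465.2 277.8] [ 413.3 -319.4   14.5] [ 415.2 -324.5]
top union_1 0.39 [411.2 281.6] [ 418.5 -180.7    7.3] [ 420.3 -182.8]
top cup_in 0.88 [228.4 299.7] [422.5 294.2   6.6] [423.9 294.4]
top cup_in 0.78 [268.9 296.2] [422.3 189.1  -0.2] [421.8 189.4]
top cup_in 0.71 [294.  325.2] [341.5 131.2   3.8] [341.2 131.5]
top wide_bin_bar 0.71 [332.6 222.1] [603.1   2.1  -6.9] [601.2   3.5]
top wide_bin_hinge 0.68 [333.4 214.1] [618.2   0.8  19.2] [623.1  -1.1]
top tool_rest 0.92 [214.8 256.5] [540.3 320.2  10.3] [541.1 323. ]
top tool_rest 0.71 [178.1 243.2] [538.5 358.3 204. ] [587.4 418. ]
top tool_rest 0.28 [414.1 278.4] [ 428.9 -191.6   -0.6] [ 427.8 -191.6]
top tool_rest 0.22 [407.  190.1] [ 628.8 -179.6  131.5] [ 669.  -207.6]
top screwdriver_1 0.69 [214.2 241.1] [535.2 279.2 201.3] [582.9 322.3]
top screwdriver_1 0.64 [184.7 248.7] [533.1 355.5 160.9] [570.6 401.2]
top wide_unit 0.93 [326.4 
[... 964 characters left out ...]
[350.2 240.8] [573.4  -6.8 117.1] [705.8  73.5]
scene wide_bin_hinge 0.71 [355.9 264.6] [618.2   0.3  10.2] [629.8   7.4]
scene tool_rest 0.95 [244.7 234.4] [552.3 320.6  11.5] [561. 332.]
scene screwdriver_1 0.62 [285.9 292.2] [440.6  81.6  11.5] [448.7  89.5]
scene screwdriver_1 0.55 [225.2 198.5] [536.  359.9 122.6] [665.3 517.2]
scene screwdriver_1 0.55 [248.5 208.8] [541.  282.9 114. ] [663.8 414.7]
scene wide_unit 0.89 [364.5 259.3] [622.8 -18.8  35.8] [660.4   0.5]
scene narrow_unit 0.57 [445.8 287.7] [ 624.5 -227.7   51.2] [ 680.9 -212.2]
scene screwdriver_1_top 0.76 [220.9 170.1] [536.1 357.4 205.9] [791.2 668.5]
scene wide_bin_in 0.55 [362.6 254.3] [620.7 -16.3  51.9] [675.2  15.2]
```

Run:
```python
from h import *
np.set_printoptions(precision=1,suppress=True)
for n in ["top","scene"]:
    C=np.load(f"C_{n}.npy")
    def box(x0,x1,y0,y1,z0,z1):
        m=(C[...,0]>x0)&(C[...,0]<x1)&(C[...,1]>y0)&(C[...,1]<y1)&(C[...,2]>z0)&(C[...,2]<z1); return C[m]
    for nm,b in dict(wide=(590,760,-130,130,128,142),narrow=(590,760,-300,-130,128,142),bar=(540,600,-60,60,105,128),nbar=(540,600,-270,-130,105,128),
        plate=(480,620,230,420,110,122),tops=(480,620,230,330,196,216),top2=(480,620,330,420,196,216),cup=(370,480,240,350,80,93),smallcup=(370,480,150,235,40,93)).items():
        q=box(*b)
        if len(q)<5: print(n,nm,len(q));continue
        r=cv2.minAreaRect(q[:,:2].astype(np.float32)); print(n,nm,len(q),'c',np.array(r[0]),'size',np.array(r[1]),'ang',round(r[2],1),'z',np.median(q[:,2]), 'min',q.min(0),'max',q.max(0))
    q=box(400,1000,-700,700,100,600)
    # obstacles: monitor
    H=q[(q[:,1]>-120)&(q[:,1]<400)&(q[:,2]>150)]
    for y in range(-120,400,60):
        s=H[(H[:,1]>y)&(H[:,1]<y+60)&(H[:,0]>600)]
        if len(s): print('obst',y,s[:,0].min(),s[s[:,0].argmin()],s[:,2].min())
```

```text
top wide 2701 c [666.8  23.2] size [106.  204.7] ang 5.1 z 134.14581889382794 min [608.5 -82.1 128.2] max [725.8 129.8 141.9]
top narrow 1715 c [ 671.9 -211.2] size [101.5 109.3] ang 2.3 z 133.9306621305634 min [ 619.  -266.   128.1] max [ 722.9 -156.2  140.9]
top bar 192 c [584.4  -4.3] size [87.3 30.7] ang 90.0 z 118.8236932998692 min [569.1 -48.  110.7] max [599.7  39.3 125.4]
top nbar 180 c [ 587.2 -213.7] size [88.1 24.1] ang 89.4 z 118.95257430191657 min [ 575.4 -257.7  111.5] max [ 599.6 -169.5  125.2]
top plate 1207 c [559.5 319.9] size [ 67.5 148. ] ang 1.9 z 115.21645683610609 min [523.4 245.4 110.1] max [594.8 394.4 121.9]
top tops 96 c [544.6 273.8] size [21.3 23.1] ang 45.3 z 203.47558495343435 min [532.1 263.3 196.5] max [555.1 285.9 207.9]
top top2 91 c [541.9 357.3] size [22.  22.8] ang 16.4 z 204.03082406792464 min [530.2 346.7 196.5] max [553.3 370.2 208.4]
top cup 154 c [416.2 289.3] size [61.4 60.2] ang 84.2 z 86.71253378027836 min [385.6 258.4  80.2] max [446.9 320.5  91.8]
top smallcup 132 c [421.4 185. ] size [46.9 46.6] ang 59.3 z 63.69607001159068 min [397.5 
[... 1592 characters left out ...]
 332 c [421.5 181.9] size [48.3 45.5] ang 42.5 z 57.32522533242093 min [395.9 157.5  40. ] max [446.1 205.2  70.4]
obst -120 846.9595434448095 [847.  -61.  181.1] 161.81512103269347
obst -60 713.1180872502214 [713.1  -8.2 156.3] 150.0815441563659
obst 0 711.2449550653558 [711.2  53.3 153.1] 150.07393878650555
obst 60 707.5122170964775 [707.5  95.7 152.2] 150.03148715230293
obst 120 704.8768403331444 [704.9 166.1 154.1] 150.361580297729
obst 180 703.3174227170898 [703.3 227.8 156.5] 150.04360967273055
obst 240 699.0341631841031 [699.  279.8 157.7] 150.31203683391686
obst 300 697.3418981513704 [697.3 343.7 158.1] 150.073733650362
obst 360 694.1728904995493 [694.2 394.1 157.5] 150.5171693873791
```

Run:
```python
from h import *
np.set_printoptions(precision=1,suppress=True)
a=np.load("a_top.npz");p=a['p'];im=cv2.resize(p[235:315,280:500,::-1],None,fx=3.6,fy=3.6,interpolation=cv2.INTER_CUBIC);cv2.imwrite("pics/zoom_top.png",im)
a=np.load("a_scene.npz");p=a['p'];im=cv2.resize(p[270:420,260:480,::-1],None,fx=3.6,fy=3.6,interpolation=cv2.INTER_CUBIC);cv2.imwrite("pics/zoom_sc.png",im)
```

```text
(no output)
```

View pics/zoom_top.png

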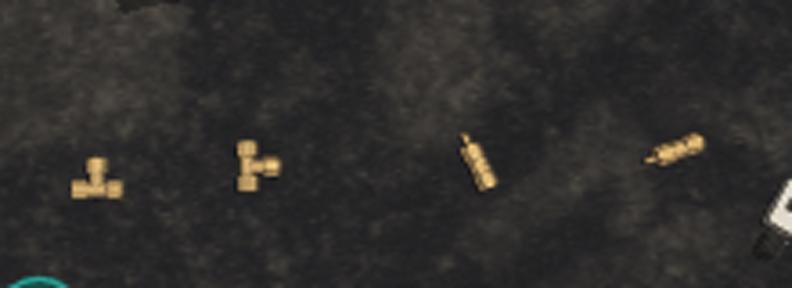

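View pics/zoom_sc.png

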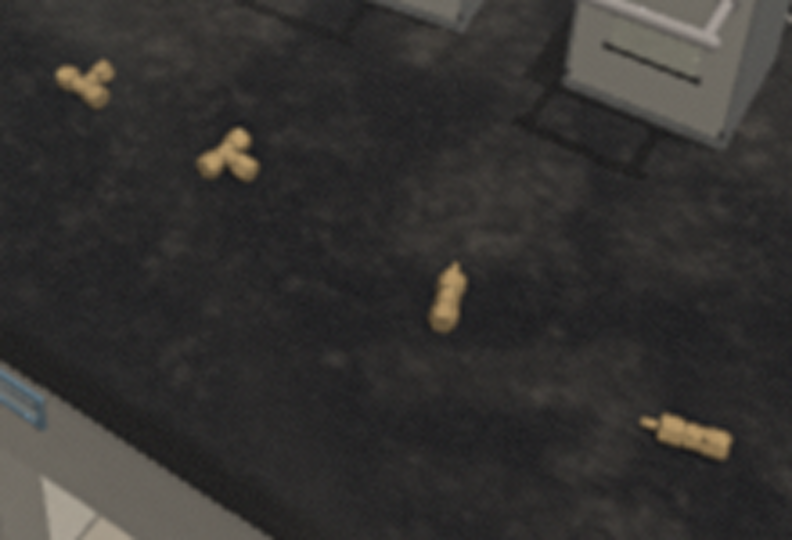

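Run:
```python
from h import *
np.set_printoptions(precision=1,suppress=True)
for n in ["top","scene"]:
    C=np.load(f"C_{n}.npy"); 
    # housing front edge, wide
    for nm,y0,y1 in (("wide",-80,75),("narrow",-262,-165)):
        pts=[]
        for y in np.arange(y0,y1,5):
            s=C[(abs(C[...,1]-y)<3)&(C[...,2]>129)&(C[...,2]<140)&(C[...,0]>590)&(C[...,0]<740)]
            if len(s)>3: pts.append((s[:,0].min(),y))
        pts=np.array(pts); k=np.polyfit(pts[:,1],pts[:,0],1); print(n,nm,'front slope deg',-np.degrees(np.arctan(k[0])),'x at y=0/-213',np.polyval(k,[0,-213]),'res',(pts[:,0]-np.polyval(k,pts[:,1])).std())
    s=C[(C[...,0]>560)&(C[...,0]<584)&(C[...,1]>-60)&(C[...,1]<60)&(C[...,2]>100)&(C[...,2]<126)]
    k=np.polyfit(s[:,1],s[:,0],1); print('bar',len(s),s.mean(0),-np.degrees(np.arctan(k[0])),s[:,1].min(),s[:,1].max(),np.percentile(s[:,2],95))
    q=C[(C[...,0]>480)&(C[...,0]<630)&(C[...,1]>230)&(C[...,1]<420)&(C[...,2]>4)&(C[...,2]<14)]
    print('restbase',cv2.minAreaRect(q[:,:2].astype(np.float32)))
    P=np.load(f"a_{n}.npz")['p'].astype(int)
    m,R=M(n)
    br=(P[...,0]-P[...,2]>45)&(P[...,0]>120)
    nl,lab,st,ce=cv2.connectedComponentsWithStats(br.astype(np.uint8),connectivity=8)
    for i in range(1,nl):
        if st[i,4]<12: continue
        v,u=np.nonzero(lab==i); q=np.array([plane(n,a,b,9,(m,R)) for a,b in zip(u,v)])
        if not(300<q[:,0].mean()<560 and -500<q[:,1].mean()<480): continue
        r=cv2.minAreaRect(q[:,:2].astype(np.float32)); e=np.linalg.eigh(np.cov(q[:,:2].T))
        print('brass',n,st[i,4],ce[i],np.array(r[0]),np.array(r[1]),round(r[2],1),'pca',np.degrees(np.arctan2(*e[1][::-1,1])),'mean',q.mean(0)[:2])
```

```text
top wide front slope deg 5.784981672736964 x at y=0/-213 [618.4 640. ] res 0.5489912082055115
top narrow front slope deg 1.9426271766835526 x at y=0/-213 [614.8 622. ] res 0.5204055919547613
bar 143 [577.3   0.  119.2] 4.511642755979634 -47.425814741970214 39.33002274704805 122.91053846746101
restbase ((554.1063232421875, 324.920166015625), (147.4383087158203, 179.7021942138672), 0.1322580724954605)
brass top 15 [483.1 223.8] [ 551.9 -393.8] [ 3.7 21.7] 37.8 pca 124.66178535961019 mean [ 551.8 -393.4]
brass top 60 [412.4 280.3] [ 424.1 -184.1] [37.8 13. ] 18.6 pca -161.3506600433385 mean [ 422.4 -184.7]
brass top 56 [468.5 275.8] [ 418.6 -331.3] [12.  32.4] 14.2 pca 104.66120090692378 mean [ 418.5 -331.1]
brass top 87 [349.9 280.7] [438.5 -27.7] [28.5 33.9] 83.4 pca 174.24533113639498 mean [438.5 -23.7]
brass top 86 [306.2 285.2] [441.9  89.1] [33.7 25.9] 83.9 pca 80.96083255532947 mean [438.8  90.1]
scene wide front slope deg 5.705800499694358 x at y=0/-213 [618.  639.3] res 0.7598317631505952
scene narrow front slope deg 1.5266788025865916 x at y=0/-213 [615.9 621.5] res 0.6017360996697405
bar 160 [576.6  -6.5 118.8] 4.971252240578058 -50.299859619809865 35.98272285627627 121.97345502683797
restbase ((546.7642211914062, 326.7357482910156), (99.7911605834961, 182.38121032714844), 3.772778034210205)
brass scene 78 [283.7 291.7] [437.9  86.6] [31.8 33.2] 50.2 pca 112.26907339583727 mean [440.3  88.4]
brass scene 100 [323.8 312.6] [441.2 -30.2] [28.4 38.2] 85.1 pca -160.2887229945523 mean [440.5 -26.9]
brass scene 78 [384.5 351.4] [ 427. -188.] [40.2 11. ] 19.5 pca -159.8563936603347 mean [ 425.2 -188.3]
brass scene 17 [509.2 356.2] [ 557.4 -395. ] [ 2.4 23.6] 35.6 pca 125.23202479138756 mean [ 558.  -394.8]
brass scene 122 [452.4 390.6] [ 419.2 -333.9] [14.3 33.4] 14.6 pca 105.99233497564627 mean [ 419.1 -333.8]
```

```bash
cat > plan.py <<'E'
import sys
from h import *
np.set_printoptions(precision=2,suppress=True)
def plan(x,y,z,psi):
    p,R,o=tool(); cur=np.degrees(np.arctan2(R[1,1],R[0,1]))
    d=(cur-psi+180)%360-180
    if abs(d)>90 : d2=d-180*np.sign(d)
    else: d2=d
    a=np.radians(psi); 
    if d2!=d: a+=np.pi
    ty=np.array([np.cos(a),np.sin(a)]); tz=np.array([np.sin(a),-np.cos(a)])
    D=np.array([x,y,z])-p
    s=np.array([-D[2],D[:2]@ty,D[:2]@tz])/10
    print('pos',p,'psi',round(cur,1),'turn total',round(np.radians(d2),3),'THEN shift cm',s,'rows>=',round(np.abs(s).max()/4.1,1),np.linalg.norm(s)/4.1,'F',o['contact_force'],'grip',o['grip_width'],'t',round(o['time'],2),'j',o['joint_positions'])
if __name__=='__main__': plan(*map(float,sys.argv[1:]))
E
python3 plan.py 500 -13 300 95.75; python3 -m handwheel '[[[-4,0,0,-0.104],[-4,0,0,-0.104],[-2,0,0,-0.104],[0,0,0,-0.104],[0,0,0,-0.104],[0,0,0,0]]]' 0; python3 plan.py 500 -13 300 95.75
```

```text
pos [227.3  473.27 200.65] psi 64.3 turn total -0.548 THEN shift cm [ -9.94 -51.11  22.26] rows>= 12.5 13.812202226645956 F [ 0.03 -0.08  0.87] grip 91.96614160126025 t 1.35 j [ 0.98  0.34  1.52  0.    1.28 -0.15]
time: 1.85
tool_pos: [227.4, 473.3, 301.1]
tcp_rot: [0.84, 1.57, 0.916]
contact_force: [0.5, -0.5, 0.3]
grip_width: 56.6
pos [227.37 473.29 301.05] psi 94.3 turn total -0.025 THEN shift cm [  0.11 -51.12  22.25] rows>= 12.5 13.597656001669055 F [ 0.45 -0.46  0.27] grip 56.565608307010514 t 1.85 j [ 0.98  0.28  1.33 -0.    1.52 -0.67]
```

```bash
python3 -m handwheel '[[[0,-3.6,1.6,-0.025],[0,-3.6,1.6,0],[0,-3.6,1.6,0],[0,-3.6,1.6,0],[0,-3.6,1.6,0],[0,-3.6,1.6,0],[0,-3.6,1.6,0],[0,-3.6,1.6,0]]]'; python3 -m handwheel '[[[0,-3.6,1.6,0],[0,-3.6,1.6,0],[0,-3.6,1.6,0],[0,-3.6,1.6,0],[0,-3.6,1.6,0],[0,-3.6,1.6,0],[0,0,0,0],[0,0,0,0]]]'; python3 plan.py 600.9 -3.4 170 95.75
```

```text
time: 2.52
tool_pos: [382.1, 196.8, 300.6]
tcp_rot: [1.509, 1.571, 1.603]
contact_force: [1.4, 0.1, -0.1]
grip_width: 3.0
time: 3.18
tool_pos: [498.5, -8.7, 299.6]
tcp_rot: [2.749, 1.569, 2.84]
contact_force: [-0.6, 0.4, 0.4]
grip_width: 0.6
pos [498.54  -8.65 299.6 ] psi 95.2 turn total -0.01 THEN shift cm [12.96 -0.5  10.24] rows>= 3.2 4.029948413762549 F [-0.58  0.4   0.41] grip 0.6185162683711976 t 3.18 j [-0.17  0.23  1.4   0.    1.51 -1.83]
```

```bash
python3 -m handwheel '[[[3.2,-0.1,2.5,-0.01],[3.2,-0.1,2.6,0],[3.2,-0.2,2.6,0],[3.2,-0.1,2.5,0],[0,0,0,0],[0,0,0,0]]]'; python3 plan.py 600.9 -3.4 80 95.75
python3 - <<'E'
from h import *
for n in ["scene","wrist"]:
    p,d=bot.capture(n); cv2.imwrite(f"pics/b_{n}.png",p[:,:,::-1])
    if n=="wrist":
        C=cloud(n,d); s=C[(C[...,2]>110)&(C[...,2]<124)&(C[...,0]>565)&(C[...,0]<589)&(abs(C[...,1]+5)<60)]; print(len(s), s.mean(0) if len(s) else 0)
E
```

```text
time: 3.68
tool_pos: [598.9, 0.4, 169.5]
tcp_rot: [2.852, 1.564, 2.959]
contact_force: [-0.6, 0.4, -0.2]
grip_width: 0.2
pos [598.88   0.4  169.48] psi 96.2 turn total 0.007 THEN shift cm [ 8.95 -0.4   0.16] rows>= 2.2 2.1848525203906557 F [-0.61  0.42 -0.17] grip 0.23539652956821636 t 3.68 j [-0.13  0.51  1.35  0.    1.29 -1.81]
2367 [578.77313066  -5.80253794 121.04368345]
```

View pics/b_wrist.png

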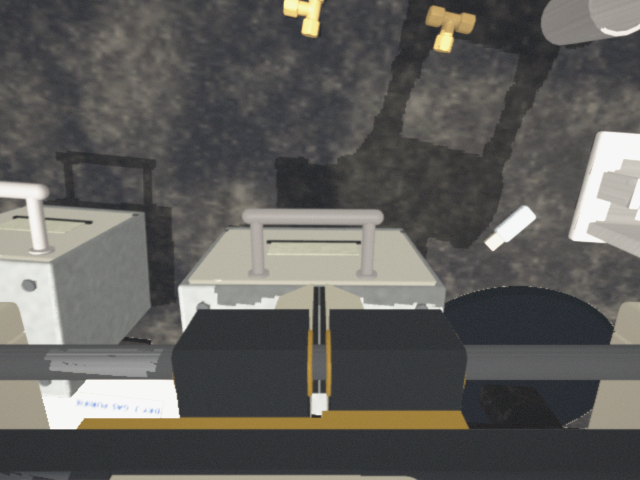

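View pics/b_scene.png

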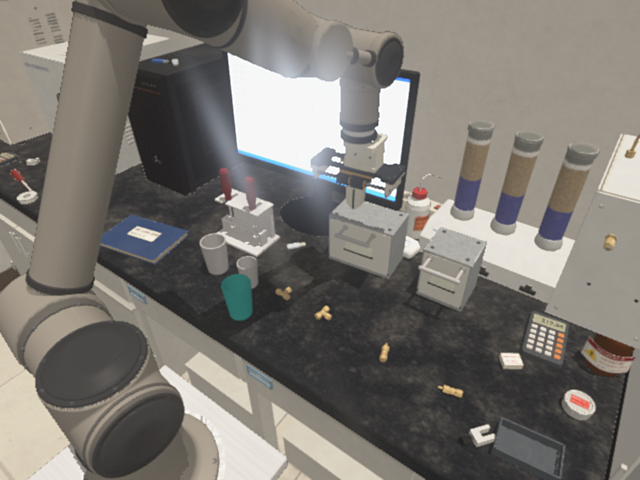

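```bash
python3 -m handwheel '[[[0,-0.4,0.1,0.007],[2,0,0,0],[2,0,0,0],[2,0,0,0],[1.5,0,0,0],[1.5,0,0,0],[0,0,0,0]]]'; python3 plan.py 600.9 -3.4 80 95.75
```

```text
time: 4.37
tool_pos: [600.4, -5.3, 82.3]
tcp_rot: [2.889, 1.569, 2.988]
contact_force: [-0.8, 0.3, 0.2]
grip_width: 0.5
pos [600.36  -5.32  82.29] psi 95.7 turn total -0.001 THEN shift cm [0.23 0.19 0.07] rows>= 0.1 0.07405900363898316 F [-0.81  0.26  0.16] grip 0.46262195378023396 t 4.37 j [-0.14  0.59  1.46  0.    1.09 -1.81]
```

```bash
python3 -m handwheel '[[[0,0,-0.8,0],[0,0,-0.6,0],[0,0,-0.6,0],[0.2,0,-0.6,0],[0.4,0,-0.6,0],[0.4,0,-0.6,0],[0,0,0,0]]]'; python3 plan.py 550 -3.4 60 95.75
```

```text
time: 4.95
tool_pos: [561.3, -9.0, 71.7]
tcp_rot: [2.931, 1.567, 3.031]
contact_force: [-0.4, 0.0, -0.4]
grip_width: 0.7
pos [561.31  -9.02  71.7 ] psi 95.7 turn total -0.0 THEN shift cm [ 1.17  0.67 -1.07] rows>= 0.3 0.41984515138333456 F [-0.37  0.03 -0.43] grip 0.7340576391075282 t 4.95 j [-0.15  0.54  1.59 -0.    1.01 -1.82]
```

```bash
python3 -m handwheel '[[[0.3,0,-0.6,0],[0.3,0,-0.6,0],[0.3,0,-0.5,0],[0,0,0,0]]]';python3 - <<'E'
from h import *
p,d=bot.capture("scene"); cv2.imwrite(f"pics/c_scene.png",cv2.resize(p[120:320,230:500,::-1],None,fx=2.8,fy=2.8))
p,d=bot.capture("wrist"); cv2.imwrite(f"pics/c_wrist.png",p[:,:,::-1])
E
```

```text
time: 5.28
tool_pos: [544.7, -10.7, 62.4]
tcp_rot: [2.933, 1.567, 3.033]
contact_force: [-2.0, -1.6, -1.1]
grip_width: -0.2
```

View pics/c_scene.png

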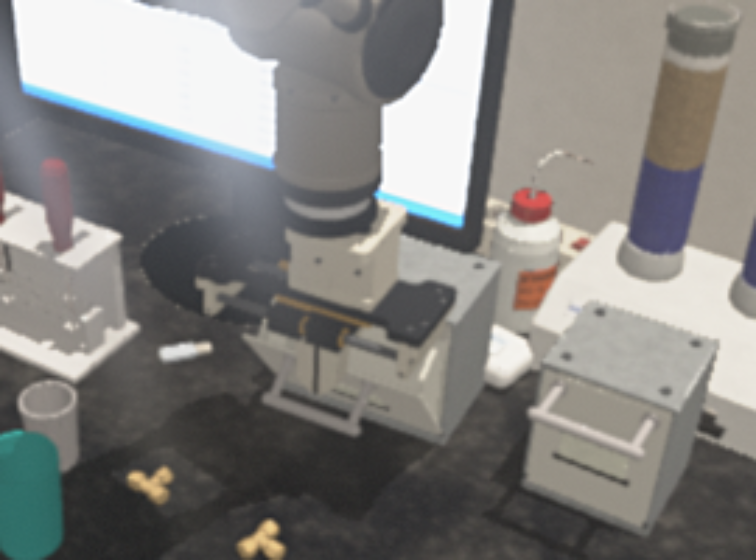

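View pics/c_wrist.png

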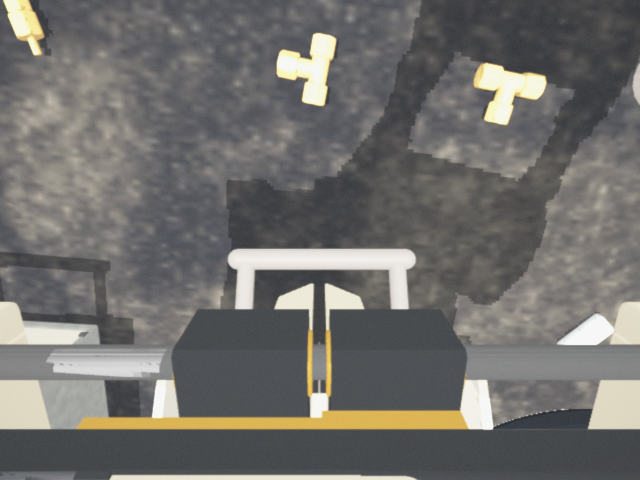

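```bash
python3 -m handwheel '[[[1.5,0,0,0],[-1.5,0,0,0],[-1.5,0,0,0],[-2,0,0,0],[-3,0,0,0],[-4,0,0,0],[-4,0,0,0],[-4,0,0,0]]]' | head -4; python3 -m handwheel '[[[-4,0,-4,0],[0,0,-4,0],[0,0,-4,0],[0,0,0,0]]]' 0.6
python3 - <<'E'
from h import *
p,d=bot.capture("scene"); cv2.imwrite(f"pics/d_scene.png",cv2.resize(p[120:320,230:500,::-1],None,fx=2.8,fy=2.8))
p,d=bot.capture("top"); cv2.imwrite(f"pics/d_top.png",p[:,:,::-1])
C=cloud("top",d); s=C[(C[...,0]>500)&(C[...,0]<540)&(abs(C[...,1]+8)<60)&(C[...,2]>30)&(C[...,2]<80)];print(len(s),np.median(s,0) if len(s) else 0)
p,d=bot.capture("wrist"); cv2.imwrite(f"pics/d_wrist.png",p[:,:,::-1])
C=cloud("wrist",d); s=C[(C[...,0]>500)&(C[...,0]<540)&(abs(C[...,1]+8)<60)&(C[...,2]>30)&(C[...,2]<80)];print(len(s),np.median(s,0) if len(s) else 0)
E
```

```text
time: 6.05
tool_pos: [547.4, -10.7, 251.1]
tcp_rot: [-0.124, 1.569, -0.024]
contact_force: [1.0, 0.0, -0.2]
time: 6.38
tool_pos: [432.2, -21.3, 278.5]
tcp_rot: [3.045, 1.569, -3.138]
contact_force: [0.8, 1.1, -0.3]
grip_width: 22.4
0 0
956 [520.2329949  -12.37218357  57.47549628]
```

View pics/d_wrist.png

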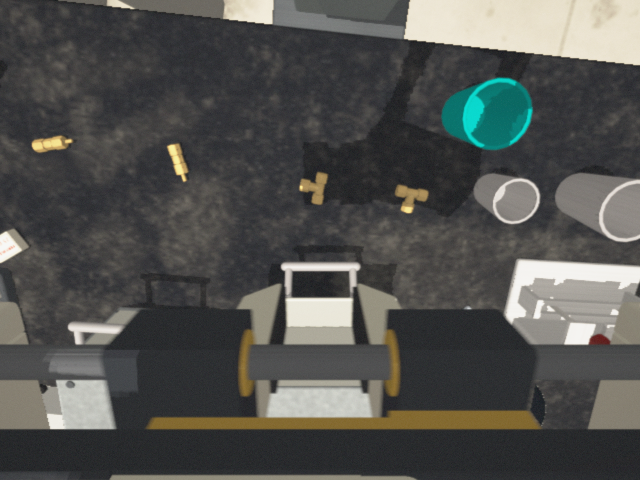

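View pics/d_scene.png

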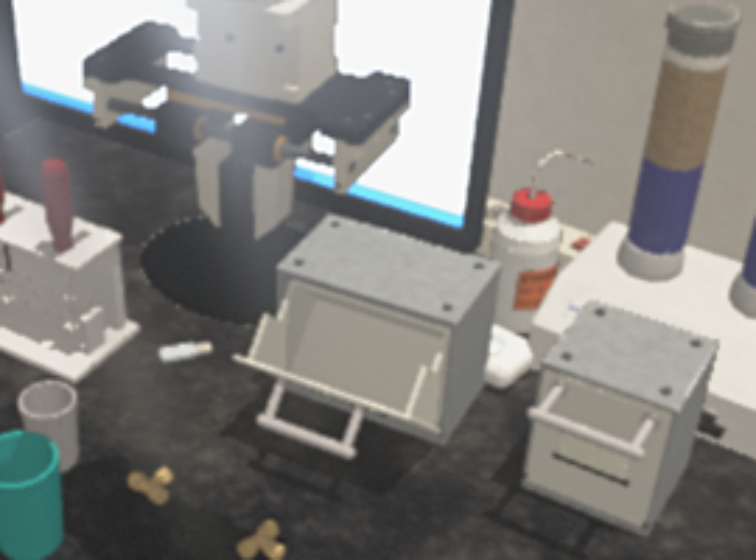

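```bash
cat > fit.py <<'E'
from h import *
np.set_printoptions(precision=1,suppress=True)
def run(cams=("wrist",),save=None):
  for n in cams:
    m,R=M(n); p,d=bot.capture(n); P=p.astype(int); mm=(m,R)
    if save: cv2.imwrite(f"pics/{save}_{n}.png",p[:,:,::-1])
    br=(P[...,0]>1.45*P[...,2])&(P[...,0]-P[...,2]>30)&(P[...,1]>P[...,2]*1.15)
    nl,lab,st,ce=cv2.connectedComponentsWithStats(cv2.morphologyEx(br.astype(np.uint8),cv2.MORPH_CLOSE,np.ones((3,3))),connectivity=8)
    for i in range(1,nl):
        if st[i,4]<30: continue
        v,u=np.nonzero(lab==i); q=np.array([plane(n,a,b,8,mm) for a,b in zip(u,v)])
        c=q.mean(0)
        if not(320<c[0]<560 and -500<c[1]<480): continue
        r=cv2.minAreaRect(q[:,:2].astype(np.float32)); e=np.linalg.eigh(np.cov(q[:,:2].T))
        print('brass',n,st[i,4],'px',ce[i],'rect',np.array(r[0]),np.array(r[1]),round(r[2],1),'pca',np.degrees(np.arctan2(*e[1][::-1,1])),'mean',c[:2])
if __name__=='__main__':
    import sys; run(sys.argv[2:] or ("wrist",),sys.argv[1] if len(sys.argv)>1 else None)
E
python3 fit.py e wrist top; python3 plan.py 0 0 0 0
```

```text
brass wrist 499 px [ 50.4 142.2] rect [ 417.6 -330.3] [15.2 48.9] 14.1 pca 104.2157941988426 mean [ 417.9 -331.7]
brass wrist 445 px [177.8 159. ] rect [ 425.1 -186.7] [44.2 15.5] 18.2 pca -161.38421754863836 mean [ 422.5 -187.7]
brass wrist 521 px [315.1 186. ] rect [437.9 -30.6] [30.5 38.2] 84.8 pca 178.6088192814148 mean [438.  -27.2]
brass wrist 539 px [410.3 195.8] rect [442.2  86.2] [39.6 32.1] 84.5 pca 87.38027333776752 mean [438.4  86.4]
brass top 78 px [467.9 276.1] rect [ 417.7 -327.7] [13.8 45.3] 14.2 pca 104.7784232584023 mean [ 418.1 -329.7]
brass top 101 px [306.3 285.2] rect [442.   89.1] [33.7 26. ] 83.9 pca 75.23188085333251 mean [438.9  89.9]
brass top 74 px [350.7 282.1] rect [432.3 -26.9] [27.4 24.2] 76.7 pca 113.93640186245887 mean [434.7 -25.4]
brass top 32 px [414.6 283.5] rect [ 414.7 -190.5] [10.3 20.9] 81.6 pca 179.02975845567008 mean [ 413.7 -189.2]
pos [439.47 -21.88 278.46] psi 95.7 turn total -1.47 THEN shift cm [27.85 43.95  2.19] rows>= 10.7 12.700616048661466 F [0.21 0.45 0.14] grip 42.7260277462408 t 6.63 j [-0.22  0.13  1.59  0.    1.42 -1.9 ]
```

```bash
python3 plan.py 438 -30.3 2.5 84.8; python3 -m handwheel '[[[0,-0.8,0.1,0.095],[4,0,0,0.095],[4,0,0,0],[4,0,0,0],[4,0,0,0],[4,0,0,0],[2,0,0,0],[0,0,0,0]]]'; python3 plan.py 438 -30.3 2.5 84.8
python3 - <<'E'
from h import *
p,d=bot.capture("wrist"); cv2.imwrite(f"pics/f_wrist.png",p[:,:,::-1])
E
```

```text
pos [439.47 -21.88 278.46] psi 95.7 turn total 0.191 THEN shift cm [27.6  -0.85 -0.07] rows>= 6.7 6.734032845993261 F [0.21 0.45 0.14] grip 42.7260277462408 t 6.63 j [-0.22  0.13  1.59  0.    1.42 -1.9 ]
time: 7.3
tool_pos: [437.7, -28.9, 53.7]
tcp_rot: [2.974, 1.562, 2.884]
contact_force: [-1.5, 0.0, 0.2]
grip_width: 55.2
pos [437.71 -28.87  53.68] psi 84.9 turn total 0.001 THEN shift cm [ 5.12 -0.14  0.04] rows>= 1.2 1.248864155067119 F [-1.53  0.05  0.25] grip 55.19959485350868 t 7.3 j [-0.24  0.39  1.94  0.    0.82 -1.72]
```

View pics/f_wrist.png

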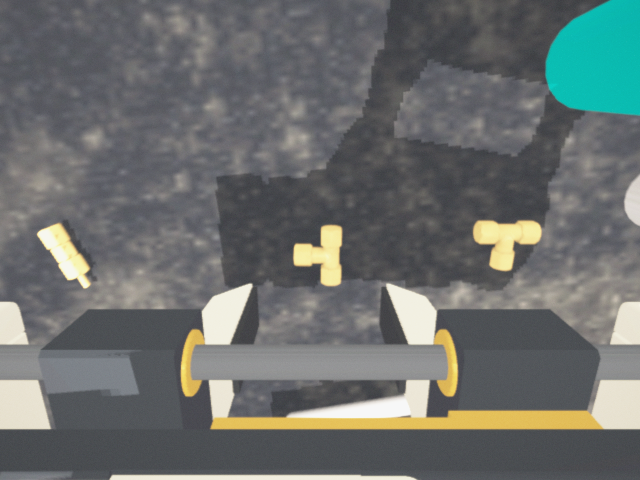

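```bash
python3 -m handwheel '[[[2,-0.1,0,0],[2,0,0,0],[1.1,0,0,0],[0,0,0,0],[0,0,0,0]]]'; python3 -m handwheel '[[[0,0,0,0],[0,0,0,0],[0,0,0,0],[0,0,0,0],[0,0,0,0],[0,0,0,0],[0,0,0,0],[0,0,0,0]]]' 0; python3 plan.py 438 -30.3 200 95.75
```

```text
time: 7.77
tool_pos: [441.3, -30.8, 8.2]
tcp_rot: [-0.1, 1.569, -0.19]
contact_force: [0.4, -1.0, 0.4]
grip_width: 55.2
time: 8.43
tool_pos: [439.7, -30.6, 7.1]
tcp_rot: [1.975, 1.571, 1.885]
contact_force: [0.1, -0.2, 0.3]
grip_width: 6.1
pos [439.74 -30.55   7.08] psi 84.9 turn total -0.19 THEN shift cm [-19.29   0.04  -0.17] rows>= 4.7 4.705614344129038 F [ 0.07 -0.18  0.32] grip 6.138976377620194 t 8.43 j [-0.24  0.47  1.98  0.    0.69 -1.72]
```

```bash
python3 fit.py g wrist scene;  python3 -m handwheel '[[[0,0,0,0],[0,0,0,0]]]'
```

```text
brass wrist 2941 px [548.8 262.1] rect [441.9  84.6] [41.3 32.8] 84.8 pca 73.87163243687127 mean [437.8  84.8]
brass wrist 860 px [ 18.8 272.2] rect [ 423.9 -182.7] [43.1 12.5] 18.5 pca -163.64766872526525 mean [ 419.1 -182.5]
brass wrist 1686 px [325.3 270.9] rect [433.3 -29.6] [28.8 38.6] 54.8 pca 129.18699712404583 mean [432.4 -27.7]
brass wrist 524 px [344.1 363. ] rect [488.  -22.2] [ 4.5 43.1] 86.2 pca 176.74630985415254 mean [487.9 -22. ]
brass wrist 533 px [293.4 363.2] rect [485.8 -49.8] [ 5.  42.5] 83.5 pca 172.9430769797783 mean [485.5 -49.8]
brass wrist 6059 px [309.4 421.4] rect [523.1 -56.3] [230.7  13.6] 84.8 pca 85.68531838189159 mean [525.4 -45. ]
brass scene 53 px [313.6 279.8] rect [517.2  56.6] [53.2 23.9] 51.5 pca 56.143325440533445 mean [514.6  56.3]
brass scene 117 px [283.7 292.8] rect [436.1  87. ] [40.1 33.1] 40.5 pca 81.25254241932124 mean [438.   86.7]
brass scene 127 px [323.1 314.6] rect [437.  -27.3] [29.9 35.4] 35.4 pca 126.45912912647817 mean [435.5 -28.6]
brass scene 135 px [384.1 352.5] rect [ 424.5 -188.2] [47.9 15.4] 17.7 pca -161.48654435487586 mean [ 423.  -188.6]
brass scene 185 px [451.3 390.4] rect [ 418.7 -330. ] [18.5 44.7] 13.2 pca 105.35705359595907 mean [ 419.1 -331.9]
time: 8.7
tool_pos: [439.7, -30.6, 7.0]
tcp_rot: [2.051, 1.571, 1.961]
contact_force: [0.4, 0.0, -0.6]
grip_width: 0.3
```

View pics/g_wrist.png

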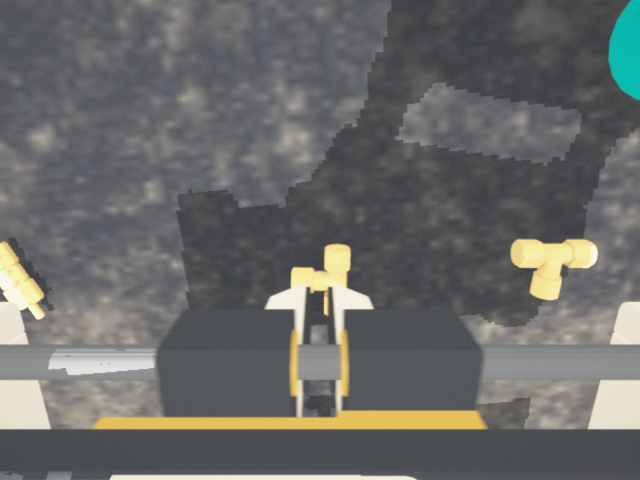

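```bash
python3 -m handwheel '[[[-2,0,0,0],[-4,0,0,0],[-4,0,0,0],[0,0,-2.5,0],[0,0,0,0],[0,0,0,0]]]' 0.6; python3 fit.py g2 wrist
```

```text
time: 9.2
tool_pos: [414.3, -28.2, 107.3]
tcp_rot: [0.073, 1.57, -0.017]
contact_force: [-0.9, -0.5, -1.1]
grip_width: 35.5
brass wrist 1049 px [471.6 242.2] rect [441.2  86. ] [41.  30.3] 84.8 pca 84.59264553034885 mean [435.1  86.6]
brass wrist 273 px [119.2 251.4] rect [ 423.  -183.7] [43.6 15.9] 29.1 pca -159.78098763278015 mean [ 418.1 -184.2]
brass wrist 590 px [325.2 248.8] rect [437.1 -30.7] [30.3 38.2] 85.7 pca 104.08554924244878 mean [430.3 -25.7]
brass wrist 820 px [233.3 363.8] rect [ 526.4 -111.2] [14.7 67.3] 80.7 pca 169.2500174368149 mean [ 526.9 -112.5]
brass wrist 822 px [404.3 363.8] rect [539.4  31.7] [14.9 67.5] 89.4 pca -179.55694450609667 mean [540.2  32.6]
```

View pics/g2_wrist.png

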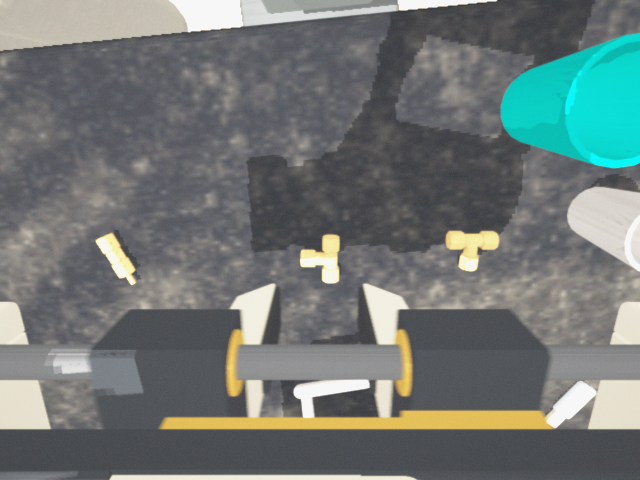

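Run:
```python
from h import *
np.set_printoptions(precision=1,suppress=True)
p,R,o=tool(); print(p,o['tool_pos'],R)
mm=M("wrist"); print(mm[0]['position'], R.T@(mm[0]['position']-p), R.T@mm[1])
for t in (0,-19,-40): print(proj("wrist",p+R@np.array([t,0,0]),mm), proj("wrist",p+R@np.array([t,15,0]),mm))
a,d=bot.capture("wrist"); C=cloud("wrist",d,mm)
T=(C-p)@R
for u,v in ((262,290),(270,292),(255,300),(240,310),(370,290)): print(u,v,d[v,u],T[v,u])
```

```text
[414.8 -28.3 106.9] [414.8 -28.3 106.9] [[ 0.   0.1  1. ]
 [ 0.   1.  -0.1]
 [-1.   0.   0. ]]
[331.2 -22.1 290.6] [-183.7   -1.3  -83.7] [[-0.  -0.3  1. ]
 [ 1.  -0.   0. ]
 [ 0.   1.   0.3]]
[320.9 284.1] [350.1 284. ]
[321.2 301. ] [353.2 301. ]
[321.6 324.1] [357.5 324.1]
262 290 165.65062 [-32.6 -25.3 -12.1]
270 292 168.21385 [-30.5 -22.2 -10.2]
255 300 157.87236 [-40.9 -27.  -11.6]
240 310 148.14296 [-50.9 -31.2 -12.4]
370 290 168.48294 [-30.1  21.  -10.9]
```

Run:
```python
from h import *
np.set_printoptions(precision=1,suppress=True)
p,R,o=tool();mm=M("wrist")
a,d=bot.capture("wrist"); C=cloud("wrist",d,mm); T=(C-p)@R
for u in (258,264,268,272,276,368,372):
    print(u,[ (v,*np.round(T[v,u],0)) for v in range(272,300,3)])
print(o['joint_positions'])
```

```text
258 [(272, np.float64(107.0), np.float64(-50.0), np.float64(38.0)), (275, np.float64(107.0), np.float64(-50.0), np.float64(41.0)), (278, np.float64(107.0), np.float64(-50.0), np.float64(44.0)), (281, np.float64(107.0), np.float64(-50.0), np.float64(46.0)), (284, np.float64(108.0), np.float64(-51.0), np.float64(49.0)), (287, np.float64(-28.0), np.float64(-28.0), np.float64(-12.0)), (290, np.float64(-32.0), np.float64(-27.0), np.float64(-12.0)), (293, np.float64(-35.0), np.float64(-27.0), np.float64(-12.0)), (296, np.float64(-38.0), np.float64(-26.0), np.float64(-12.0)), (299, np.float64(-40.0), np.float64(-26.0), np.float64(-11.0))]
264 [(272, np.float64(107.0), np.float64(-45.0), np.float64(38.0)), (275, np.float64(107.0), np.float64(-45.0), np.float64(41.0)), (278, np.float64(107.0), np.float64(-45.0), np.float64(43.0)), (281, np.float64(107.0), np.float64(-46.0), np.float64(46.0)), (284, np.float64(107.0), np.float64(-46.0), np.float64(49.0)), (287, np.float64(-26.0), np.float64(-25.0), np.float64(-11.0)), (290, np.float64(-29.0), np.float64(-25.0), np.float64(-10.0)), (293, np.flo
[... 2675 characters left out ...]
, np.float64(21.0), np.float64(-5.0))]
372 [(272, np.float64(107.0), np.float64(42.0), np.float64(38.0)), (275, np.float64(107.0), np.float64(42.0), np.float64(41.0)), (278, np.float64(107.0), np.float64(42.0), np.float64(43.0)), (281, np.float64(107.0), np.float64(42.0), np.float64(46.0)), (284, np.float64(108.0), np.float64(43.0), np.float64(49.0)), (287, np.float64(-26.0), np.float64(22.0), np.float64(-10.0)), (290, np.float64(-29.0), np.float64(22.0), np.float64(-10.0)), (293, np.float64(-32.0), np.float64(22.0), np.float64(-11.0)), (296, np.float64(-35.0), np.float64(21.0), np.float64(-10.0)), (299, np.float64(-38.0), np.float64(21.0), np.float64(-11.0))]
[-0.3  0.3  1.9  0.   0.9 -1.7]
```

Run:
```python
from h import *
np.set_printoptions(precision=1,suppress=True)
p,R,o=tool();mm=M("wrist")
a,d=bot.capture("wrist"); C=cloud("wrist",d,mm); T=(C-p)@R
m=(abs(T[...,1])<50)&(abs(T[...,2])<20)&(T[...,0]<40)
s=T[m]; vv,uu=np.nonzero(m)
i=np.argsort(-s[:,0])[:12]; print(o['grip_width']); print(np.c_[s[i],uu[i],vv[i]])
cv2.imwrite("pics/g3.png",cv2.resize(a[230:350,220:430,::-1],None,fx=3.6,fy=3.6))
```

```text
48.01725112341722
[[-24.4  22.9  -5.2 372.  296. ]
 [-25.2  22.7   5.5 371.  318. ]
 [-25.3  22.7   5.  371.  317. ]
 [-25.3  23.  -10.  373.  287. ]
 [-25.3 -25.3   4.4 266.  316. ]
 [-25.3 -26.4 -10.1 262.  287. ]
 [-25.4  26.5 -11.6 381.  284. ]
 [-25.5 -26.9 -10.2 261.  287. ]
 [-25.5 -25.3  -5.8 265.  296. ]
 [-25.5  23.4 -10.1 374.  287. ]
 [-25.5  22.7  -5.2 372.  297. ]
 [-25.5 -29.4 -11.6 255.  284. ]]
```

View pics/g3.png

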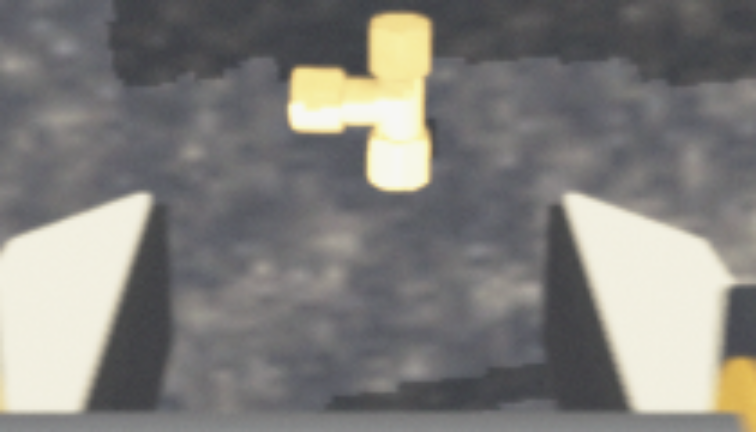

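Run:
```python
from h import *
np.set_printoptions(precision=1,suppress=True)
p,R,o=tool();print(p)
for n in("scene","top"):
    a,d=bot.capture(n); C=cloud(n,d); T=(C-p)@R
    m=(abs(T[...,1])<70)&(abs(T[...,2])<30)&(T[...,0]<60)&(T[...,0]>-120)
    s=T[m]; vv,uu=np.nonzero(m); i=np.argsort(-s[:,0])[:8]; print(n,len(s)); print(np.c_[s[i],uu[i],vv[i]])
    if n=="scene":
        q=proj(n,p); print(q); 
        cv2.circle(a,tuple(np.int32(q)),2,(255,0,0),-1); cv2.imwrite("pics/g4.png",cv2.resize(a[190:340,240:440,::-1],None,fx=3.6,fy=3.6))
```

```text
[415.  -28.4 106.4]
scene 723
[[-25.8  28.9  -9.1 303.  274. ]
 [-26.3  30.  -10.8 302.  274. ]
 [-26.3  26.9  -8.2 304.  274. ]
 [-27.4 -29.6 -11.7 324.  287. ]
 [-27.4  26.1   3.  308.  271. ]
 [-28.1  26.   -6.1 305.  273. ]
 [-28.2  27.    1.  307.  271. ]
 [-28.3  24.9  -1.3 307.  272. ]]
[316.8 287.3]
top 64
[[ -67.2   29.2   -7.5  344.   285. ]
 [ -72.3   29.4  -10.4  344.   286. ]
 [-105.1   20.3  -25.2  349.   291. ]
 [-105.9   20.4  -29.6  349.   293. ]
 [-106.    24.7  -29.5  347.   293. ]
 [-106.    28.9  -25.1  345.   291. ]
 [-106.1   26.8  -25.2  346.   291. ]
 [-106.3   13.9  -27.6  352.   292. ]]
```

View pics/g4.png

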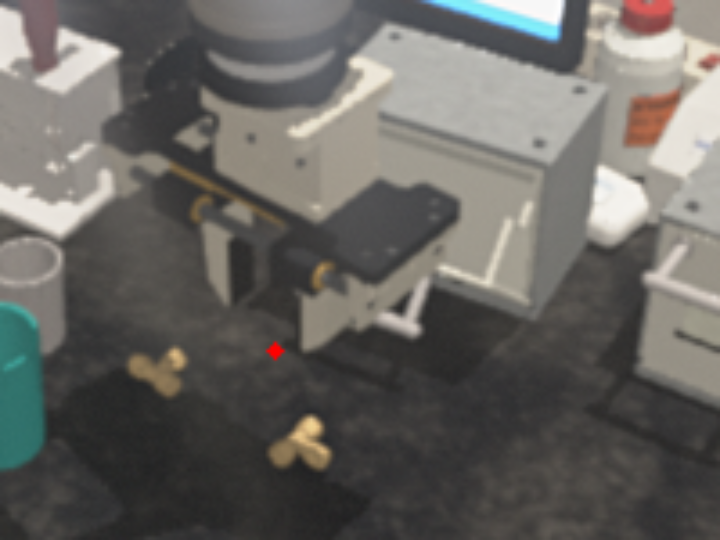

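```bash
sed -i 's/    D=np.array(\[x,y,z\])-p/    p=p-R[:,0]*25; D=np.array([x,y,z])-p/' plan.py; python3 plan.py 437.3 -30.5 3 85.2;  python3 -m handwheel '[[[3.5,-0.4,2.2,0],[3.5,0,0,0],[3,0,0,0],[1,0,0,0],[0,0,0,0],[0,0,0,0]]]' 0.6;python3 plan.py 437.3 -30.5 3 85.2
```

```text
pos [415.02 -28.36 131.41] psi 84.9 turn total -0.006 THEN shift cm [12.84 -0.03  2.24] rows>= 3.1 3.1792540191085483 F [-0.22  0.29 -0.37] grip 54.63985941582276 t 9.5 j [-0.25  0.26  1.94  0.    0.94 -1.73]
time: 10.0
tool_pos: [436.2, -34.2, -3.5]
tcp_rot: [2.924, 1.569, 2.834]
contact_force: [0.9, 0.4, -0.0]
grip_width: 55.5
pos [436.24 -34.21  21.47] psi 84.9 turn total -0.006 THEN shift cm [1.85 0.38 0.07] rows>= 0.5 0.4602074943419253 F [ 0.94  0.39 -0.01] grip 55.46069854159485 t 10.0 j [-0.25  0.49  2.    0.    0.66 -1.73]
```

```bash
python3 -m handwheel '[[[0.8,0.38,0.1,0],[0.6,0,0,0],[0.4,0,0,0],[0,0,0,0],[0,0,0,0]]]';python3 plan.py 437.3 -30.5 3 85.2
```

```text
time: 10.42
tool_pos: [437.8, -30.5, -20.9]
tcp_rot: [0.607, 1.571, 0.517]
contact_force: [-0.1, 0.2, -0.2]
grip_width: 55.0
pos [437.77 -30.55   4.15] psi 84.9 turn total -0.006 THEN shift cm [ 0.11  0.   -0.05] rows>= 0.0 0.030224276300441177 F [-0.08  0.16 -0.21] grip 55.02752518753675 t 10.42 j [-0.24  0.52  2.01  0.    0.61 -1.73]
```

```bash
python3 -m handwheel '[[[0.1,0,0,0],[0,0,0,0],[0,0,0,0],[0,0,0,0],[0,0,0,0],[0,0,0,0]]]' 0;python3 plan.py 590 -3 110 95.75
```

```text
time: 10.92
tool_pos: [437.8, -30.6, -21.8]
tcp_rot: [0.247, 1.571, 0.157]
contact_force: [-0.5, 0.6, 0.1]
grip_width: 28.7
pos [437.84 -30.6    3.18] psi 84.9 turn total -0.19 THEN shift cm [-10.68   1.22  15.42] rows>= 3.8 4.584041781516637 F [-0.46  0.62  0.08] grip 28.691516910878423 t 10.92 j [-0.24  0.53  2.01  0.    0.61 -1.73]
```

```bash
python3 -m handwheel '[[[-2,0,0,0],[-4,0,0,0],[-4,0,0,0],[-4,0,0,-0.09],[-2,0,0,-0.1],[0,0,0,0]]]' | tail -1; python3 plan.py 592.5 -34.5 165 95.75
```

```text
grip_width: 28.7
pos [440.3  -31.17 167.66] psi 96.0 turn total 0.005 THEN shift cm [ 0.27 -1.86 15.11] rows>= 3.7 3.7135591683848768 F [ 1.    0.02 -0.24] grip 28.745183307432697 t 11.42 j [-0.24  0.25  1.84  0.    1.05 -1.92]
```

```bash
python3 -m handwheel '[[[0,-0.4,3,0],[0,-0.4,3.5,0],[0,-0.4,3.5,0],[0,-0.4,3,0],[0,-0.2,2,0],[0,0,0,0],[0,0,0,0]]]' | tail -1; python3 plan.py 592.5 -34.5 85 95.75;  python3 - <<'E'
from h import *
p,d=bot.capture("wrist"); cv2.imwrite(f"pics/h_wrist.png",p[:,:,::-1])
E
```

```text
grip_width: 28.6
pos [588.29 -33.34 161.  ] psi 95.7 turn total -0.001 THEN shift cm [ 7.6  -0.16  0.41] rows>= 1.9 1.8567574741086241 F [-0.16 -0.06 -0.11] grip 28.55824537021553 t 12.0 j [-0.19  0.52  1.43  0.    1.2  -1.86]
```

View pics/h_wrist.png

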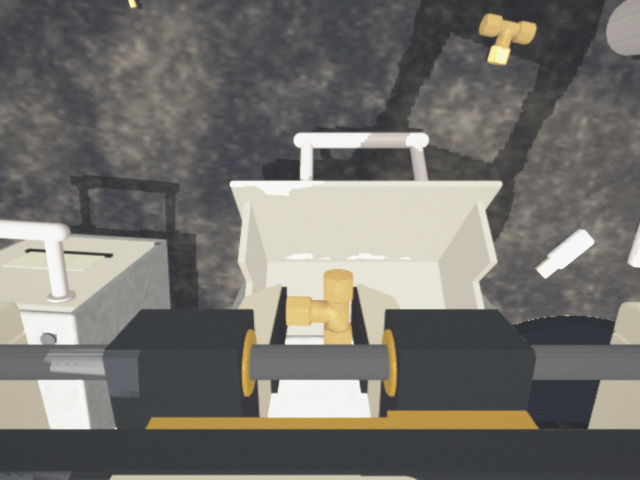

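```bash
python3 -m handwheel '[[[2.5,0,0,0],[2.5,0,0,0],[2,0,0,0],[0.5,0,0,0],[0,0,0,0]]]' | tail -2; python3 -m handwheel '[[[0,0,0,0],[0,0,0,0],[0,0,0,0],[0,0,0,0]]]' 0.6;  python3 plan.py 592.5 -34.5 85 95.75; python3 -m handwheel '[[[-4,0,0,0],[-4,0,0,0],[-2,0,0,0],[0,0,-4,0.06],[0,0,-4,0.1],[0,0,-4,0]]]' |tail -2;  python3 - <<'E'
from h import *
p,d=bot.capture("wrist"); cv2.imwrite(f"pics/i_wrist.png",p[:,:,::-1])
E
python3 fit.py i top
```

```text
contact_force: [-0.0, -1.0, -1.0]
grip_width: 28.6
time: 12.8
tool_pos: [589.4, -33.6, 64.3]
tcp_rot: [-0.245, 1.569, -0.145]
contact_force: [-0.6, -0.2, 0.3]
grip_width: 50.9
pos [589.38 -33.59  89.34] psi 95.7 turn total -0.0 THEN shift cm [ 0.43 -0.12  0.3 ] rows>= 0.1 0.13210572869242404 F [-0.55 -0.23  0.27] grip 50.89926368222433 t 12.8 j [-0.19  0.59  1.52  0.    1.03 -1.86]
contact_force: [-0.5, 0.4, -0.1]
grip_width: 55.0
brass top 79 px [412.2 279.8] rect [ 425.4 -184. ] [42.  14.2] 15.8 pca -160.7497481985219 mean [ 423.8 -184.6]
brass top 78 px [467.9 276.1] rect [ 417.7 -327.7] [13.8 45.3] 14.2 pca 104.7784232584023 mean [ 418.1 -329.7]
brass top 99 px [306.3 285.4] rect [442.   89.1] [33.7 26. ] 83.9 pca 71.40355366554155 mean [438.6  90. ]
```

View pics/i_wrist.png

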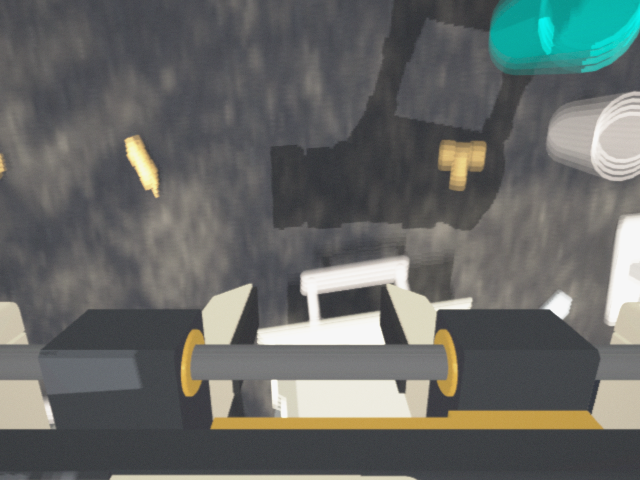

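```bash
python3 plan.py 435.5 86.5 100 84.5
```

```text
pos [462.1  -35.42 187.41] psi 86.6 turn total 0.036 THEN shift cm [ 8.74 11.88 -3.82] rows>= 2.9 3.7160054677690524 F [ 0.5  -0.31  0.42] grip 54.756992553616065 t 13.4 j [-0.24  0.27  1.74 -0.    1.14 -1.75]
```

```bash
python3 -m handwheel '[[[2,3,-1,0.036],[2,3,-1,0],[2,3,-1,0],[2,3,-0.8,0],[0,0,0,0],[0,0,0,0]]]' 0.7|tail -1;python3 plan.py 435.5 86.5 3 84.5; python3 fit.py j wrist
```

```text
grip_width: 64.2
pos [441.36  87.4  107.77] psi 84.7 turn total 0.004 THEN shift cm [10.48 -0.15 -0.57] rows>= 2.6 2.5594039201111705 F [ 0.3  -0.18  0.31] grip 64.15590199639354 t 13.9 j [ 0.02  0.35  1.89  0.    0.91 -1.45]
brass wrist 1486 px [318.1 235.5] rect [442.3  85.7] [37.5 33.1] 84.7 pca 86.72188470218491 mean [438.5  86.1]
brass wrist 982 px [169.8 362.7] rect [531.6 -36.8] [19.3 63. ] 74.9 pca 162.5571021477772 mean [531.1 -38.3]
brass wrist 1001 px [467.9 362.8] rect [552.9 191. ] [63.1 19.2] 4.6 pca -173.32003740049382 mean [552.7 192.4]
```

View pics/j_wrist.png

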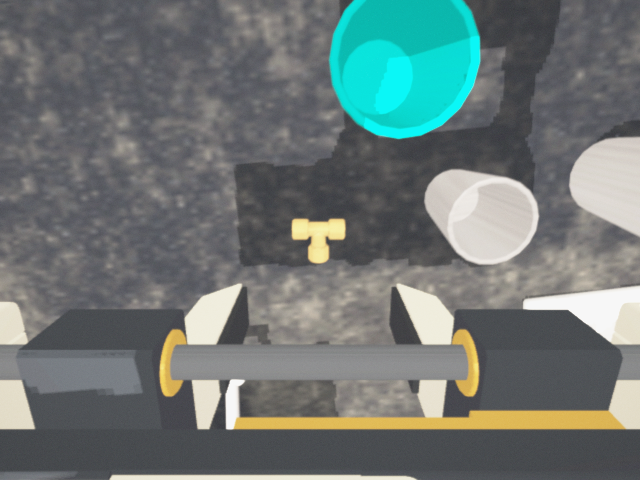

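```bash
python3 - <<'E'
from h import *
C=np.load("C_top.npy"); s=C[(C[...,0]>290)&(C[...,0]<395)&(C[...,1]>85)&(C[...,1]<180)]; print(np.percentile(s[:,2],[50,95,99]))
E
python3 -m handwheel '[[[2.5,-0.1,-0.6,0],[2.5,0,0,0],[2.5,0,0,0],[2,0,0,0],[0,0,0,0],[0,0,0,0]]]'|tail -1;python3 plan.py 435.5 86 3 84.5
```

```text
[ 0.89209304 86.60769606 89.35380838]
grip_width: 64.4
pos [436.35  84.79  13.45] psi 84.4 turn total -0.001 THEN shift cm [ 1.04  0.11 -0.1 ] rows>= 0.3 0.2573089578665919 F [-1.08  0.95 -0.66] grip 64.38125603374073 t 14.45 j [ 0.02  0.51  1.99 -0.    0.64 -1.45]
```

```bash
python3 -m handwheel '[[[0.5,0.1,-0.1,0],[0.5,0,0,0],[0,0,0,0]]]'|tail -1;python3 plan.py 435.5 86 3 84.5;python3 -m handwheel '[[[0,0,0,0],[0,0,0,0],[0,0,0,0],[0,0,0,0],[0,0,0,0],[0,0,0,0]]]' 0 |tail -1;python3 plan.py 593.8 -28 180 95.75
```

```text
grip_width: 64.1
pos [435.1   86.65   3.4 ] psi 84.5 turn total 0.0 THEN shift cm [ 0.04 -0.06  0.05] rows>= 0.0 0.021056760299980014 F [-0.02  0.57 -0.49] grip 64.14158855149951 t 14.7 j [ 0.02  0.53  2.    0.    0.61 -1.45]
grip_width: 35.2
pos [434.8   86.81   3.21] psi 84.5 turn total -0.196 THEN shift cm [-17.68 -13.02  14.67] rows>= 4.3 6.439946612275756 F [0.44 0.95 0.08] grip 35.24398932627691 t 15.2 j [ 0.02  0.53  2.    0.    0.61 -1.45]
```

```bash
python3 -m handwheel '[[[-2,0,0,0],[-4,0,0,0],[-4,0,0,0],[-4,0,0,-0.098],[-2,0,0,-0.098],[0,0,0,0]]]' | tail -1; python3 plan.py 588 25.5 165 95.75
```

```text
grip_width: 35.4
pos [437.29  86.89 167.65] psi 96.0 turn total 0.005 THEN shift cm [ 0.26 -7.62 14.38] rows>= 3.5 3.9697652692915075 F [0.68 0.15 0.  ] grip 35.35170394448492 t 15.7 j [ 0.02  0.25  1.83  0.    1.05 -1.65]
```

```bash
python3 -m handwheel '[[[0,-1.5,2.8,0],[0,-1.5,2.9,0],[0,-1.5,2.9,0],[0,-1.5,2.9,0],[0,-1.5,2.9,0],[0,0,0,0],[0,0,0,0]]]' | tail -1; python3 plan.py 588 25.5 85 95.75
```

```text
grip_width: 35.7
pos [585.5   25.88 160.8 ] psi 95.6 turn total -0.003 THEN shift cm [ 7.58 -0.06  0.25] rows>= 1.8 1.849773596103514 F [ 0.08 -0.46 -0.25] grip 35.69154291722647 t 16.28 j [-0.09  0.51  1.44  0.    1.19 -1.76]
```

```bash
python3 -m handwheel '[[[2.5,0,0.2,0],[2.5,0,0,0],[2,0,0,0],[0.5,0,0,0],[0,0,0,0]]]' | tail -2; python3 -m handwheel '[[[0,0,0,0],[0,0,0,0],[0,0,0,0],[0,0,0,0]]]' 0.6;  python3 -m handwheel '[[[-4,0,0,0],[-4,0,0,0],[-2,0,0,0],[0,-3,-4,0],[0,-3,-4,0],[0,-3,-4,0],[0,-3,0,0],[0,0,0,0]]]' |tail -2;  python3 fit.py k top wrist scene; python3 plan.py 425 -187 100 109
```

```text
contact_force: [-0.3, 0.2, -0.7]
grip_width: 35.0
time: 17.03
tool_pos: [588.7, 22.5, 64.8]
tcp_rot: [-1.215, 1.563, -1.114]
contact_force: [0.3, -18.6, -0.8]
grip_width: 53.6
contact_force: [1.4, 0.0, 1.3]
grip_width: 55.0
brass top 77 px [467.8 276.1] rect [ 417.4 -327.7] [13.8 45.3] 12.1 pca 104.27043799439942 mean [ 418.  -329.5]
brass wrist 445 px [38.8 88.9] rect [ 417.9 -329.5] [15.1 48.9] 13.9 pca 105.6337768962128 mean [ 418.9 -329. ]
brass wrist 267 px [217.5 109.4] rect [ 424.2 -183.9] [44.4  9.8] 17.5 pca -163.85181987697385 mean [ 420.9 -183.1]
brass wrist 79 px [204.5 111.4] rect [ 424.3 -192.7] [38.6  5.4] 20.3 pca -159.64246676096298 mean [ 423.6 -193.8]
brass scene 134 px [384.  352.5] rect [ 424.5 -188.2] [47.9 15.4] 17.7 pca -161.83299984059258 mean [ 423.1 -188.5]
brass scene 187 px [451.2 390.4] rect [ 418.7 -330. ] [18.5 44.7] 13.2 pca 105.29918345838784 mean [ 419.  -331.6]
pos [499.07 -87.82 189.22] psi 95.7 turn total -0.233 THEN shift cm [  8.92  -6.97 -10.23] rows>= 2.5 3.7217813206642076 F [-0.01  0.51  0.55] grip 55.408917440398916 t 17.85 j [-0.33  0.34  1.63  0.    1.17 -2.  ]
```

View pics/k_scene.png

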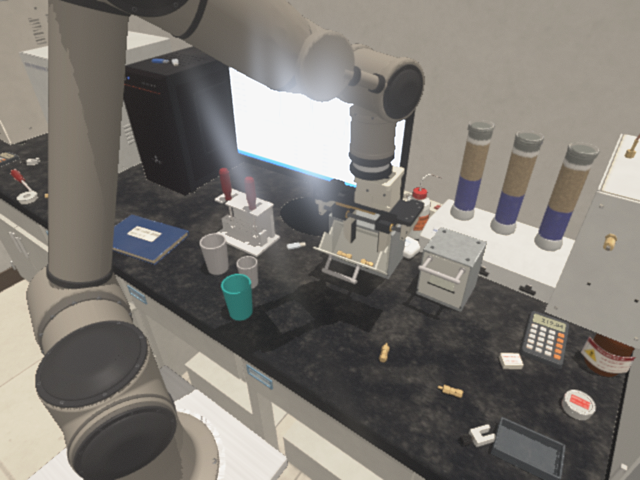

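```bash
python3 -m handwheel '[[[2,-1.8,-2.5,-0.115],[2,-1.8,-2.6,-0.115],[2,-1.8,-2.6,0],[2,-1.6,-2.5,0],[0,0,0,0],[0,0,0,0]]]' 0.5|tail -1;python3 plan.py 425 -187 3 108.5; python3 fit.py l wrist
```

```text
grip_width: 45.8
pos [ 416.33 -179.83  107.59] psi 108.8 turn total 0.006 THEN shift cm [10.46 -0.95  0.59] rows>= 2.6 2.565675670847397 F [ 0.55 -0.27  0.55] grip 45.80573711852981 t 18.35 j [-0.58  0.36  1.88  0.    0.91 -2.48]
brass wrist 461 px [105.8 171.9] rect [ 417.6 -330.2] [15.3 47. ] 13.9 pca 104.01433136162107 mean [ 417.1 -328.5]
brass wrist 1112 px [304.4 243.2] rect [ 424.9 -188. ] [45.3 14.9] 18.7 pca -161.97831997830215 mean [ 422.2 -188.9]
brass wrist 799 px [209.9 362.9] rect [ 538.8 -226.5] [62.  14.7] 11.9 pca -169.53714810076167 mean [ 539.  -227.7]
brass wrist 809 px [427.9 362.9] rect [485.2 -68.1] [62.2 14.7] 25.7 pca -152.72648088635637 mean [484.7 -67.2]
brass wrist 6028 px [401.6 421.4] rect [545.6 -78.9] [ 19.2 324.1] 18.7 pca 109.53172892636834 mean [542.9 -65.2]
```

View pics/l_wrist.png

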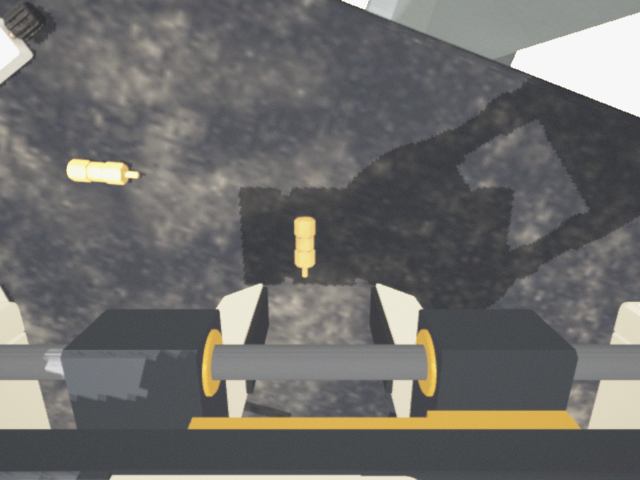

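```bash
python3 plan.py 422 -188.7 3 108.7; python3 -m handwheel '[[[2.5,-1,0.3,0],[2.5,0,0,0],[2.5,0,0,0],[2,0,0,0],[0,0,0,0],[0,0,0,0]]]'|tail -1;python3 plan.py 422 -188.7 3 108.7
```

```text
pos [ 417.39 -179.63  108.35] psi 108.9 turn total 0.004 THEN shift cm [10.54 -1.01  0.15] rows>= 2.6 2.58147823052989 F [0.61 0.34 0.23] grip 46.16381815611672 t 18.4 j [-0.58  0.36  1.88  0.    0.91 -2.48]
grip_width: 45.8
pos [ 423.7  -187.51   13.31] psi 109.0 turn total 0.006 THEN shift cm [ 1.03 -0.06 -0.2 ] rows>= 0.3 0.2564630981654273 F [-0.43  0.36  0.48] grip 45.77157002170012 t 18.9 j [-0.58  0.53  1.94  0.    0.67 -2.49]
```

```bash
python3 -m handwheel '[[[0.5,-0.06,-0.2,0],[0.5,0,0,0],[0,0,0,0]]]'|tail -1;python3 plan.py 422 -188.7 3 108.7;python3 -m handwheel '[[[0,0,0,0],[0,0,0,0],[0,0,0,0],[0,0,0,0],[0,0,0,0],[0,0,0,0]]]' 0 |tail -1; python3 -m handwheel '[[[-2,0,0,0],[-4,0,0,0],[-4,0,0,0],[-4,0,0,0.11],[-2,0,0,0.11],[0,0,0,0]]]' | tail -1; python3 plan.py 590 -10 165 95.75
```

```text
grip_width: 45.8
pos [ 421.4  -189.68    3.4 ] psi 108.9 turn total 0.004 THEN shift cm [0.04 0.07 0.09] rows>= 0.0 0.02978407195124403 F [-0.79 -1.08  0.04] grip 45.82620291569664 t 19.15 j [-0.59  0.55  1.95  0.    0.64 -2.49]
grip_width: 12.4
grip_width: 12.6
pos [ 423.19 -191.08  167.79] psi 96.0 turn total 0.005 THEN shift cm [ 0.28 16.35 18.41] rows>= 4.5 6.0053238428550095 F [0.52 0.06 0.13] grip 12.620452008845195 t 20.15 j [-0.59  0.29  1.78  0.    1.07 -2.27]
```

```bash
python3 -m handwheel '[[[0,2.7,2.9,0],[0,2.7,3,0],[0,2.7,3,0],[0,2.7,3,0],[0,2.7,3,0],[0,2.7,3,0],[0,0,0,0],[0,0,0,0]]]' | tail -1; python3 plan.py 588 -10 85 95.75; python3 fit.py m wrist
```

```text
grip_width: 12.8
pos [581.18  -7.06 161.08] psi 96.6 turn total 0.015 THEN shift cm [ 7.61 -0.36  0.65] rows>= 1.9 1.8643374467291345 F [ 0.31  0.04 -1.02] grip 12.81478321540551 t 20.82 j [-0.14  0.5   1.46  0.    1.19 -1.83]
```

View pics/m_wrist.png

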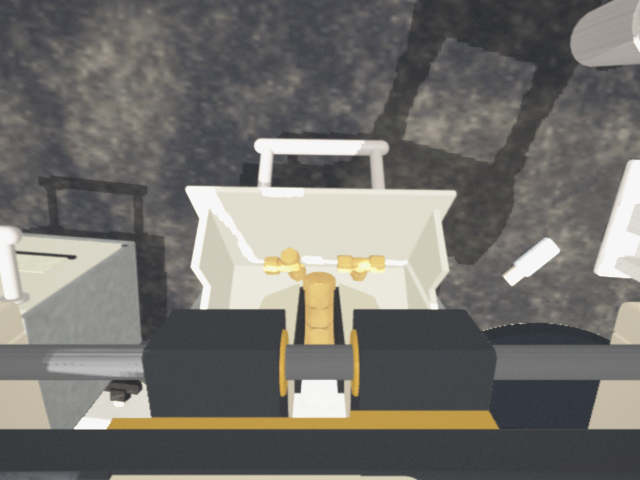

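```bash
python3 -m handwheel '[[[2.5,-0.2,0.5,0],[2.5,0,0,0],[2,0,0,0],[0.5,0,0,0],[0,0,0,0]]]' | tail -2; python3 -m handwheel '[[[0,0,0,0],[0,0,0,0],[0,0,0,0]]]' 0.4;  python3 -m handwheel '[[[-4,0,0,0],[-4,0,0,0],[-2,0,0,0],[0,-3,-4,0],[0,-3,-4,0],[0,-4,-1.5,0],[0,-4,0,0],[0,0,0,0]]]' |tail -2;python3 -m handwheel '[[[0,-4,0,0.12],[0,-4,0,0.12],[0,-4,0,0.12],[0,-4,-2,0.12],[0,0,0,0.12],[0,0,0,0.12]]]' |tail -2;  python3 fit.py n top wrist scene; python3 plan.py 418 -330 100 14
```

```text
contact_force: [0.4, 0.6, -0.7]
grip_width: 12.1
time: 21.53
tool_pos: [587.2, -10.8, 64.7]
tcp_rot: [-0.247, 1.568, -0.137]
contact_force: [-0.2, -0.4, 0.2]
grip_width: 28.4
contact_force: [-0.0, 0.1, -0.4]
grip_width: 36.4
contact_force: [0.1, 0.2, 0.9]
grip_width: 36.9
brass wrist 556 px [243.1 163.6] rect [ 418.  -330.3] [15.2 45.4] 14.2 pca 104.53201432996286 mean [ 418.  -329.7]
brass scene 160 px [451.8 390.7] rect [ 418.  -329.7] [17.3 43.3] 16.9 pca 107.44563505557295 mean [ 419.1 -332.9]
pos [ 491.4  -298.73  188.84] psi 55.2 turn total 0.719 THEN shift cm [ 8.88 -7.88  1.26] rows>= 2.2 2.9124956400477577 F [ 0.62 -0.44  0.17] grip 36.83995397214651 t 22.85 j [-0.68  0.46  1.44  0.    1.24 -1.64]
```

View pics/n_scene.png

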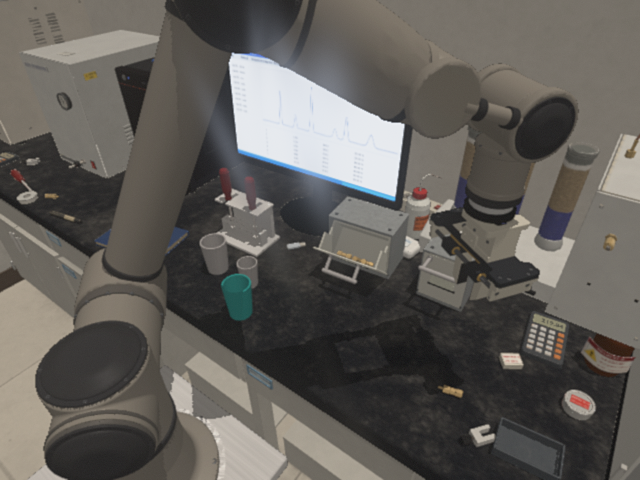

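Run:
```python
from h import *
p,d=bot.capture("scene"); C=cloud("scene",d)
cv2.imwrite("pics/n2.png",cv2.resize(p[130:260,0:170,::-1],None,fx=4.5,fy=4.5,interpolation=cv2.INTER_CUBIC))
for u,v in((52,196),(66,217),(38,190)): print(C[v,u])
for l in("tee_1","union_1"):
  print([(round(r['conf'],2),[round(x) for x in r['point']]) for r in bot.spot_point("scene",l)])
  print([(round(r['conf'],2),[round(x) for x in r['bbox']]) for r in bot.find_in("scene",l)])
```

```text
[348.18040233 976.35211967   9.0513658 ]
[nan nan nan]
[ 3.47269009e+02  1.07296301e+03 -7.71681956e-01]
[(0.52, [344, 256]), (0.44, [368, 267])]
[(0.39, [337, 248, 15, 12]), (0.39, [361, 260, 13, 8]), (0.22, [244, 178, 14, 53])]
[(0.51, [448, 394]), (0.36, [352, 262])]
[]
```

View pics/n2.png

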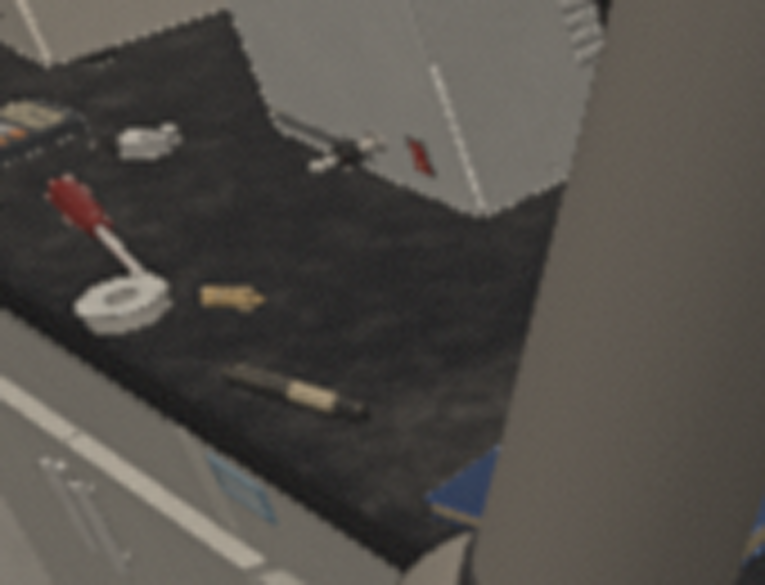

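```bash
python3 -m handwheel '[[[1,0,0,0.12],[2,0,0,0.12],[2,0,0,0.12],[2,0,0,0.12],[1,0,0,0.12],[0,0,0,0.115],[0,0,0,0]]]' 0.5 |tail -1; python3 plan.py 418.2 -331.5 100 14.3
```

```text
grip_width: 45.9
pos [ 491.11 -297.88  107.17] psi 14.0 turn total -0.006 THEN shift cm [ 0.72 -7.9   1.46] rows>= 1.9 1.9660363556818237 F [ 1.5  -0.08  0.85] grip 45.86105771864436 t 23.68 j [-0.68  0.55  1.54  0.    1.05 -0.92]
```

```bash
python3 -m handwheel '[[[0.7,-2.7,0.5,0],[0,-2.7,0.5,0],[0,-2.5,0.5,0],[0,0,0,0],[0,0,0,0]]]' 0.5 |tail -1; python3 plan.py 418.2 -331.5 3 14.3;python3 fit.py o wrist
```

```text
grip_width: 46.1
pos [ 418.02 -333.    101.76] psi 14.2 turn total -0.002 THEN shift cm [ 9.88  0.05 -0.14] rows>= 2.4 2.4091672938875157 F [ 0.33  0.44 -0.09] grip 46.09464809981375 t 24.1 j [-0.82  0.49  1.67  0.    0.98 -1.06]
brass wrist 1157 px [321.5 238.6] rect [ 417.9 -330.3] [14.6 45.6] 14.2 pca 104.30412823785426 mean [ 418.4 -332.4]
brass wrist 778 px [209.9 362.9] rect [ 361.7 -449.3] [14.1 60.6] 6.2 pca 95.42898239547208 mean [ 360.7 -449.4]
brass wrist 789 px [427.8 363. ] rect [ 520.3 -409.3] [14.3 60.6] 21.1 pca 112.84486815273281 mean [ 521.3 -408.9]
brass wrist 5607 px [403.1 420.9] rect [ 504.9 -467.3] [316.5  18.2] 14.4 pca -164.94746147419818 mean [ 519.7 -465. ]
```

View pics/o_wrist.png

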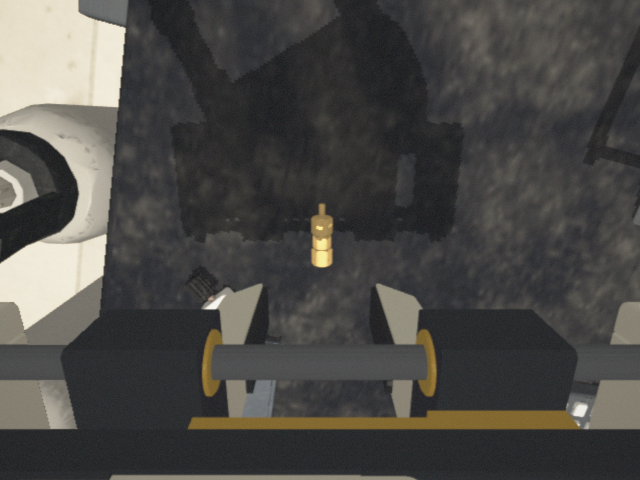

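```bash
python3 -m handwheel '[[[2.5,0,-0.1,0],[2.5,0,0,0],[2.5,0,0,0],[1.2,0,0,0],[0,0,0,0],[0,0,0,0]]]'|tail -1;python3 plan.py 418.2 -332 3 14.3
```

```text
grip_width: 46.0
pos [ 418.89 -330.82   13.9 ] psi 14.2 turn total -0.001 THEN shift cm [ 1.09 -0.1   0.1 ] rows>= 0.3 0.2679305997874686 F [0.77 0.1  0.47] grip 45.99221383671874 t 24.65 j [-0.81  0.62  1.74  0.    0.78 -1.06]
```

```bash
python3 -m handwheel '[[[0.5,-0.1,0.1,0],[0.5,0,0,0],[0,0,0,0]]]'|tail -1;python3 plan.py 418.2 -332 3 14.3;python3 -m handwheel '[[[0,0,0,0],[0,0,0,0],[0,0,0,0],[0,0,0,0],[0,0,0,0],[0,0,0,0]]]' 0 |tail -1; python3 -m handwheel '[[[-2,0,0,0],[-4,0,0,0],[-4,0,0,0],[-4,0,0,-0.12],[-3,0,0,-0.12],[0,0,0,-0.12],[0,0,0,-0.12],[0,0,0,-0.12]]]' | tail -1; python3 -m handwheel '[[[0,0,0,-0.12],[0,0,0,-0.12],[0,0,0,-0.12],[0,0,0,-0.12],[0,0,0,-0.12],[0,0,0,-0.12],[0,0,0,-0.12],[0,0,0,0]]]' | tail -1; python3 plan.py 590 -30 175 95.75
```

```text
grip_width: 46.3
pos [ 417.47 -332.57    4.03] psi 14.1 turn total -0.003 THEN shift cm [ 0.1   0.08 -0.04] rows>= 0.0 0.03370707108210275 F [-0.79 -0.07  0.24] grip 46.265408488332405 t 24.9 j [-0.82  0.64  1.75  0.    0.76 -1.06]
grip_width: 12.6
grip_width: 12.5
grip_width: 12.5
pos [ 417.18 -332.4   173.96] psi 96.9 turn total 0.019 THEN shift cm [-0.1  28.36 20.22] rows>= 6.9 8.49526580826105 F [-0.42  0.43 -0.2 ] grip 12.473624017386866 t 26.73 j [-0.82  0.4   1.58  0.    1.16 -2.51]
```

```bash
python3 -m handwheel '[[[0,3.4,2.2,0.019],[0,3.4,2.2,0],[0,3.4,2.2,0],[0,3.4,2.2,0],[0,3.4,2.2,0],[0,3.4,2.2,0],[0,3.4,2.2,0],[0,3.4,2.2,0]]]'|tail -1;  python3 -m handwheel '[[[0,3.4,2.2,0],[0,0,0,0],[0,0,0,0]]]'|tail -1;python3 plan.py 588 5 85 95.75
```

```text
grip_width: 12.9
grip_width: 12.7
pos [584.61  -6.33 173.64] psi 95.5 turn total -0.004 THEN shift cm [8.86 1.09 0.45] rows>= 2.2 2.181022146761151 F [ 0.77 -0.98 -0.38] grip 12.694417459238514 t 27.65 j [-0.14  0.49  1.43  0.    1.22 -1.81]
```

```bash
python3 -m handwheel '[[[2.5,0.6,0.4,0],[2.5,0.4,0,0],[2,0,0,0],[1.5,0,0,0],[0,0,0,0]]]' | tail -2; python3 -m handwheel '[[[0,0,0,0],[0,0,0,0],[0,0,0,0]]]' 0.4;  python3 -m handwheel '[[[-4,0,0,0],[-4,0,0,0],[-2,0,-2,0],[0,0,-4,0],[0,0,-4,0],[0,0,0,0],[0,0,0,0]]]' 0 |tail -2;  python3 fit.py q wrist top; python3 plan.py 480 -15 100 95.75
```

```text
contact_force: [-0.1, -0.2, -0.5]
grip_width: 12.5
time: 28.32
tool_pos: [588.2, 1.1, 65.6]
tcp_rot: [-0.224, 1.568, -0.129]
contact_force: [0.3, 0.1, -0.5]
grip_width: 28.4
contact_force: [0.3, 1.0, 1.2]
grip_width: 0.5
pos [489.14  -8.17 190.56] psi 95.5 turn total -0.005 THEN shift cm [ 9.06 -0.59 -0.98] rows>= 2.2 2.226162542938682 F [ 0.93 -0.19 -0.72] grip 0.5083344770577586 t 29.0 j [-0.17  0.31  1.68  0.    1.15 -1.84]
```

View pics/q_wrist.png

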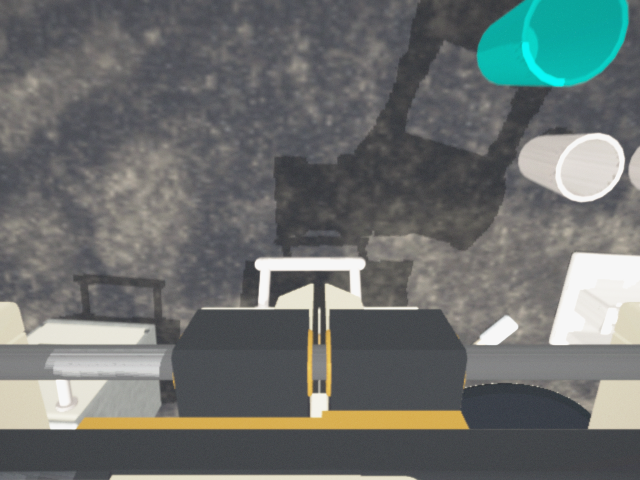

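View pics/q_top.png

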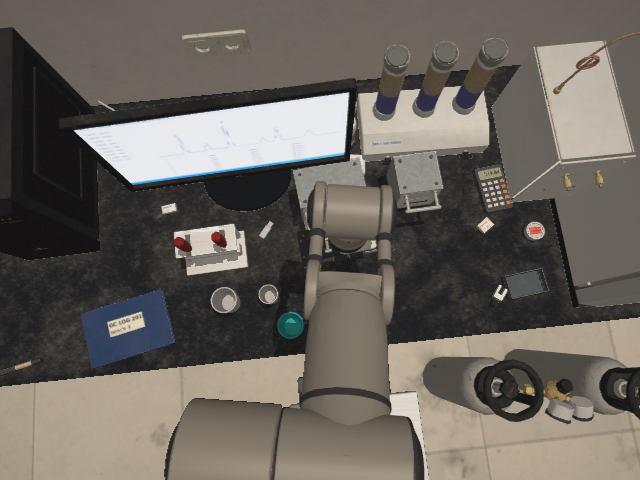

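```bash
python3 - <<'E'
from h import *
p,d=bot.capture("scene"); cv2.imwrite("pics/r.png",cv2.resize(p[200:300,290:440,::-1],None,fx=5,fy=5,interpolation=cv2.INTER_CUBIC))
E
python3 -m handwheel '[[[0,-0.6,0,0],[4,0,0,0],[4,0,0,0],[3,0,0,0],[0,0,0,0]]]' | tail -2; python3 plan.py 488 -14.7 39 95.75
```

```text
contact_force: [-1.8, 0.6, 0.0]
grip_width: 0.1
pos [485.45 -13.61  73.84] psi 95.5 turn total -0.004 THEN shift cm [ 3.48 -0.13  0.24] rows>= 0.8 0.8524440191246216 F [-1.77  0.56  0.04] grip 0.14109649865169482 t 29.47 j [-0.19  0.46  1.82  0.    0.87 -1.85]
```

View pics/r.png

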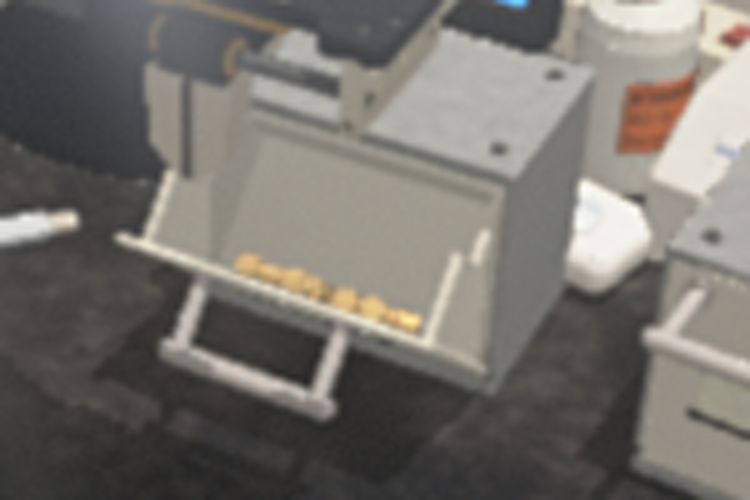

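```bash
python3 -m handwheel '[[[2,-0.1,0.2,0],[1.5,0,0,0],[0,0,0,0],[0,0,0.8,0],[0,0,0.8,0],[0,0,0,0]]]' | tail -2; python3 plan.py 503.9 -13.1 39 95.75
```

```text
contact_force: [-13.4, -3.0, 7.4]
grip_width: 0.3
pos [504.43 -13.42  45.16] psi 95.6 turn total -0.003 THEN shift cm [ 0.62  0.04 -0.05] rows>= 0.2 0.15100437549271123 F [-13.39  -2.99   7.37] grip 0.34443850194814685 t 29.97 j [-0.18  0.53  1.8  -0.    0.82 -1.84]
```

```bash
python3 -m handwheel '[[[-0.4,0,0.3,0],[-0.6,0,0.4,0],[-0.6,0,0.4,0],[-0.6,0,0.5,0],[0,0,0,0]]]' | tail -2; python3 plan.py 519 -11.6 66 95.75
```

```text
contact_force: [-28.1, -8.7, 15.9]
grip_width: 0.2
pos [515.55 -12.23  67.49] psi 95.6 turn total -0.003 THEN shift cm [0.15 0.03 0.35] rows>= 0.1 0.09302607877149782 F [-28.13  -8.74  15.85] grip 0.1715992371648356 t 30.38 j [-0.17  0.52  1.74 -0.    0.9  -1.84]
```

```bash
python3 -m handwheel '[[[0,0,-0.5,0],[0,0,0,0]]]' | tail -2
python3 - <<'E'
from h import *
p,d=bot.capture("scene"); cv2.imwrite("pics/s.png",cv2.resize(p[190:300,270:430,::-1],None,fx=5,fy=5,interpolation=cv2.INTER_CUBIC))
n="wrist";p,d=bot.capture("wrist"); cv2.imwrite("pics/s_w.png",p[:,:,::-1]); C=cloud(n,d)
for v in (210,225,240,255,270,285): print(v,C[v,260].round(0),C[v,320].round(0),C[v,380].round(0))
E
```

```text
contact_force: [-11.5, -3.1, 5.2]
grip_width: 0.2
210 [490. -51.  -1.] [486. -15.  -1.] [483.  20.  -1.]
225 [499. -50.   0.] [495. -14.   0.] [492.  22.  -1.]
240 [508. -50.  -1.] [505. -13.  -1.] [501.  23.   0.]
255 [518. -49.   0.] [515. -12.  -1.] [511.  25.  -1.]
270 [528. -49.  -0.] [524. -12.  -0.] [521.  26.   0.]
285 [539. -49.  -1.] [534. -11.   0.] [531.  27.  -0.]
```

View pics/s.png

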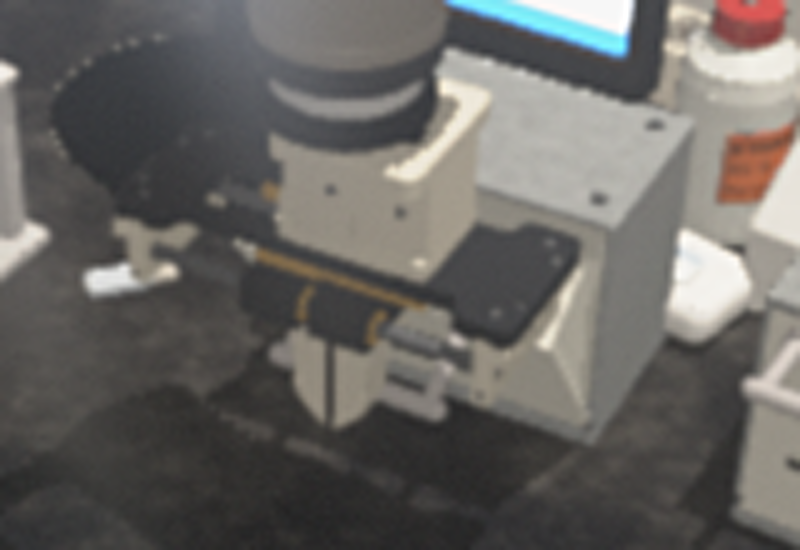

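View pics/s_w.png

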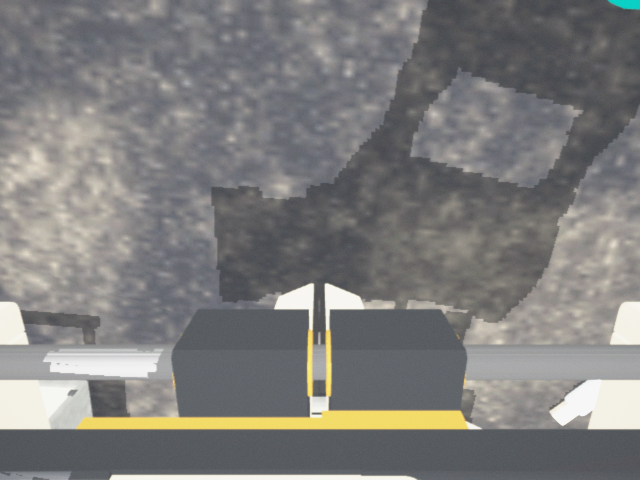

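```bash
python3 -m handwheel '[[[0,0,-1,0],[0,0,-2,0],[0,0,-1,0],[-4,0,0,0],[-4,0,0,0],[-2,0,0,0],[0,0,0,0]]]' | tail -2
python3 - <<'E'
from h import *
p,d=bot.capture("scene"); cv2.imwrite("pics/t.png",cv2.resize(p[190:300,270:430,::-1],None,fx=5,fy=5,interpolation=cv2.INTER_CUBIC))
n="wrist";p,d=bot.capture("wrist"); cv2.imwrite("pics/t_w.png",p[:,:,::-1]); C=cloud(n,d)
p,R,o=tool(); T=(C-p)@R+np.array([25,0,0])
m=(C[...,2]>85)&(C[...,0]<570)&(C[...,0]>500)&(C[...,2]<100)&(abs(C[...,1])<90); print(m.sum(), np.median(C[m],0), C[m].min(0))
# lowest body points relative to true tip
C=cloud("scene",d) if 0 else None
E
python3 plan.py 531 -11 120 95.75
```

```text
contact_force: [0.7, 0.6, 0.5]
grip_width: 0.2
pos [479.05 -16.05 168.35] psi 95.5 turn total -0.004 THEN shift cm [ 4.83 -0.02  5.22] rows>= 1.3 1.7352259898068303 F [-0.72 -0.04  0.12] grip 0.19292455280504664 t 31.33 j [-0.19  0.31  1.74  0.    1.09 -1.86]
  return _methods._mean(a, axis=axis, dtype=dtype,
  ret = um.true_divide(
Traceback (most recent call last):
ValueError: zero-size array to reduction operation minimum which has no identity
```

View pics/t.png

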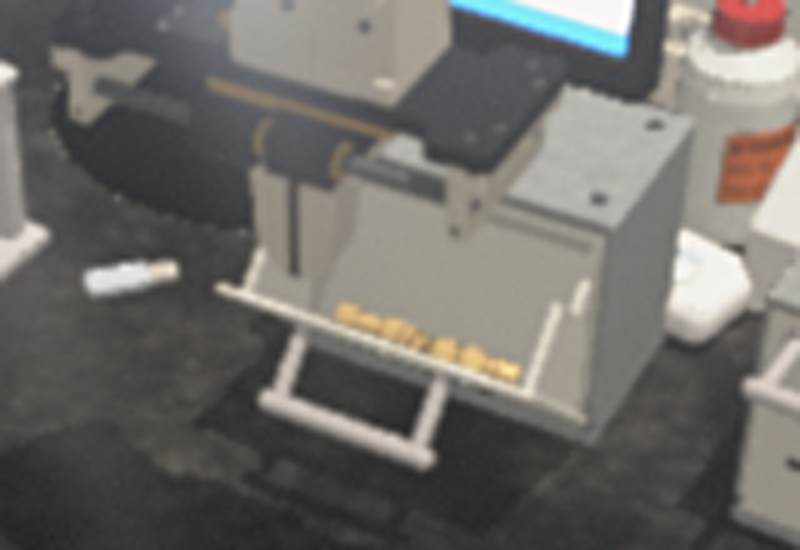

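View pics/t_w.png

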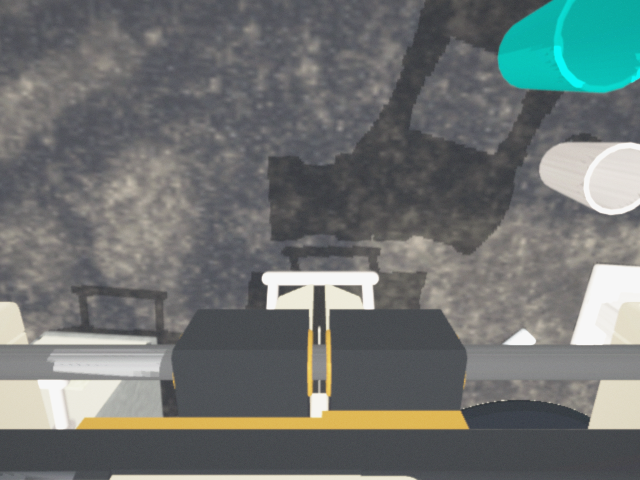

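Run:
```python
from h import *
np.set_printoptions(precision=0,suppress=True)
p,R,o=tool(); pt=p-R[:,0]*25
for n in("scene","wrist"):
    _,d=bot.capture(n); C=cloud(n,d); T=(C-pt)@R
    m=(T[...,0]>-150)&(T[...,0]<5)&(abs(T[...,1])<120)&(abs(T[...,2])<70)&(C[...,2]>150); s=T[m]
    for y in range(-110,110,15):
        q=s[(s[:,1]>=y)&(s[:,1]<y+15)]
        if len(q): i=q[:,0].argmax(); print(n,y,len(q),'lowest',q[i],'zmin/max',q[:,2].min(),q[:,2].max())
```

```text
scene -110 14 lowest [-102.  -95.   14.] zmin/max -25.685196137674012 21.431476535034424
scene -95 442 lowest [-67. -86. -23.] zmin/max -39.66777568648422 37.153372156119204
scene -80 229 lowest [-72. -79. -35.] zmin/max -38.01292924433937 36.1905184187405
scene -65 251 lowest [-79. -56. -31.] zmin/max -32.193539561780526 25.435604128097857
scene -50 345 lowest [-77. -40. -28.] zmin/max -32.97516791052165 22.74924357987394
scene -35 321 lowest [-49. -20. -11.] zmin/max -39.535136220024754 12.466198443935815
scene -20 435 lowest [ -6.  -7. -11.] zmin/max -38.858167453868425 10.349169000110246
scene -5 388 lowest [ -3.   3. -11.] zmin/max -37.772732433733154 -7.338551986066854
scene 10 258 lowest [ -9.  12. -10.] zmin/max -38.718719861209415 -8.82625046093553
scene 25 93 lowest [-74.  27. -38.] zmin/max -37.98150904198297 -17.937990452412926
scene 40 113 lowest [-78.  41. -30.] zmin/max -32.58610380456596 26.505320178117458
scene 55 209 lowest [-78.  65.  24.] zmin/max -38.11930589469292 33.532815436372466
scene 70 322 lowest [-66.  81.   5.] zmin/max -39.13136205886754 37.049526254592
[... 424 characters left out ...]
6996124986
wrist -35 10842 lowest [-68. -23. -38.] zmin/max -39.67079179883963 -21.445723140204425
wrist -20 13202 lowest [  0.  -5. -13.] zmin/max -39.53542231921426 -12.748970822593773
wrist -5 13122 lowest [  2.  -1. -12.] zmin/max -39.60108886710907 8.937930028802796
wrist 10 12875 lowest [ -6.  12. -13.] zmin/max -39.61437731820464 -12.867340563646698
wrist 25 7989 lowest [-68.  29. -38.] zmin/max -39.44834430999556 -22.59365382532657
wrist 40 6439 lowest [-76.  44. -32.] zmin/max -34.09109351624987 -25.31253575787525
wrist 55 2711 lowest [-76.  56. -32.] zmin/max -34.211798794291475 -25.870087788171407
wrist 70 3675 lowest [-64.  79. -28.] zmin/max -39.56245000729707 2.6863295733779715
```

```bash
python3 -m handwheel '[[[0,0,2.2,0],[0,0,2.2,0],[2,0,0,0],[2,0,0,0],[2,0,0,0],[0,0,0,0]]]' | tail -2;  python3 plan.py 522.8 -11.3 72 95.75
```

```text
contact_force: [-1.5, -0.1, 0.8]
grip_width: 0.5
pos [518.33 -11.13 101.45] psi 95.5 turn total -0.004 THEN shift cm [ 2.94 -0.06  0.44] rows>= 0.7 0.7264762060063232 F [-1.48 -0.1   0.78] grip 0.46547634543210653 t 31.93 j [-0.17  0.47  1.7   0.    0.98 -1.84]
```

```bash
python3 -m handwheel '[[[1.5,0,0.4,0],[1.4,0,0,0],[0,0,0,0],[0,0,0.5,0],[-0.6,0,0.5,0],[-0.6,0,0.5,0],[0,0,0,0]]]' | tail -2;  python3 plan.py 522.8 -11.3 72 95.75
```

```text
contact_force: [-3.8, 1.0, 1.2]
grip_width: 0.7
pos [542.17  -9.77  91.37] psi 95.5 turn total -0.004 THEN shift cm [ 1.94  0.04 -1.94] rows>= 0.5 0.6691592232840928 F [-3.8   0.98  1.21] grip 0.7344221946815946 t 32.52 j [-0.16  0.51  1.66  0.    0.97 -1.83]
```

```bash
python3 -m handwheel '[[[-0.2,0,0.5,0],[-0.3,0,0.5,0],[-0.3,0,0.5,0],[-0.3,0,0.5,0],[0,0,0,0]]]' | tail -2;  python3 plan.py 522.8 -11.3 72 95.75;python3 -m handwheel '[[[-0.2,0,0.5,0],[-0.2,0,0.5,0],[-0.2,0,0.5,0],[-0.2,0,0.5,0],[0,0,0,0]]]' | tail -2;  python3 plan.py 522.8 -11.3 72 95.75
```

```text
contact_force: [-2.6, -0.4, 1.0]
grip_width: 0.7
pos [561.66  -7.91 101.44] psi 95.5 turn total -0.004 THEN shift cm [ 2.94  0.05 -3.9 ] rows>= 1.0 1.1919468378013416 F [-2.62 -0.45  1.  ] grip 0.740051726644149 t 32.93 j [-0.15  0.53  1.59  0.    1.02 -1.82]
contact_force: [3.0, 0.8, 1.1]
grip_width: 0.5
pos [582.28  -6.01 108.79] psi 95.5 turn total -0.004 THEN shift cm [ 3.68  0.07 -5.97] rows>= 1.5 1.710684492004318 F [2.96 0.84 1.06] grip 0.5357068618227896 t 33.35 j [-0.14  0.56  1.52  0.    1.06 -1.81]
```

```bash
python3 -m handwheel '[[[0,0,0.8,0],[-1,0,0.5,0],[-2,0,0,0],[-4,0,0,0],[-2,0,0,0],[0,0,-4,0],[0,0,-4,0],[0,0,0,0]]]' | tail -2;  python3 -m handwheel '[[[0,0,-4,0],[0,0,-4,0],[0,0,0,0]]]' | tail -2;python3 plan.py 548 -9 103 95.75;  python3 - <<'E'
from h import *
p,d=bot.capture("scene"); cv2.imwrite("pics/u.png",cv2.resize(p[190:300,270:430,::-1],None,fx=5,fy=5,interpolation=cv2.INTER_CUBIC))
n="wrist";p,d=bot.capture("wrist"); cv2.imwrite("pics/u_w.png",p[:,:,::-1]); C=cloud(n,d)
m=(C[...,2]>112)&(C[...,0]<596)&(C[...,0]>540)&(C[...,2]<130)&(abs(C[...,1])<60)
if m.any(): print(m.sum(), np.median(C[m],0), C[m].min(0),C[m].max(0))
E
```

```text
contact_force: [0.5, 0.3, -1.2]
grip_width: 0.3
contact_force: [0.8, 0.2, -0.0]
grip_width: 0.6
pos [425.88 -19.18 196.2 ] psi 95.5 turn total -0.004 THEN shift cm [ 9.32 -0.21 12.25] rows>= 3.0 3.7550598411137672 F [ 0.75  0.25 -0.01] grip 0.6073713135747905 t 34.27 j [-0.22  0.2   1.81 -0.    1.14 -1.89]
```

View pics/u.png

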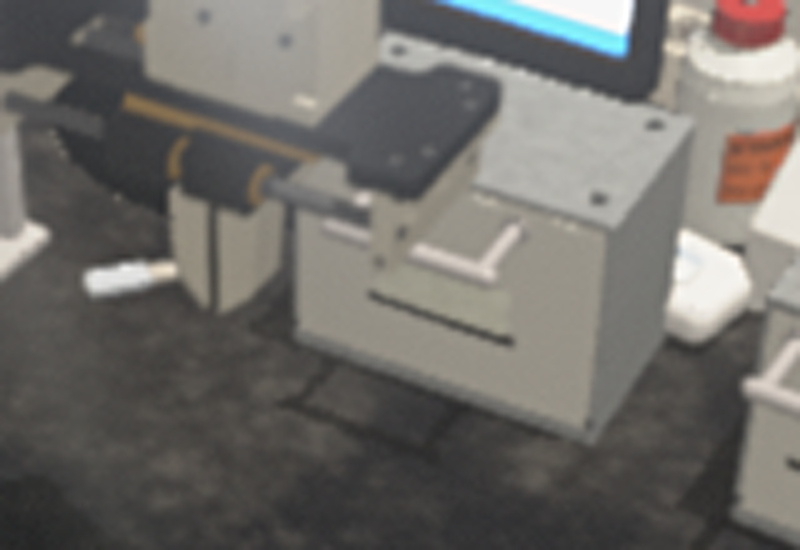

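View pics/u_w.png

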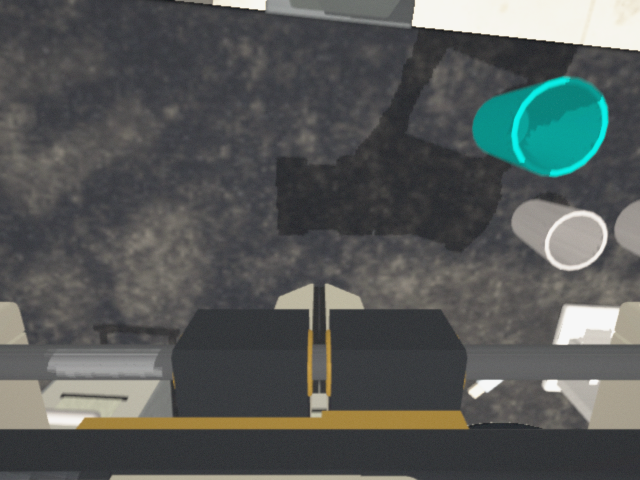

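```bash
python3 -m handwheel '[[[3,-0.1,2.5,0],[3,-0.1,2.5,0],[3,0,2.5,0],[0.3,0,2.4,0],[0,0,0,0],[0,0,0,0]]]' | tail -2;python3 plan.py 563 -7.5 103 95.75
```

```text
contact_force: [0.1, -0.6, 0.0]
grip_width: 0.3
pos [534.26 -12.43 104.03] psi 95.6 turn total -0.003 THEN shift cm [0.1  0.2  2.91] rows>= 0.7 0.7116849105022759 F [ 0.12 -0.57  0.02] grip 0.274016319716753 t 34.87 j [-0.17  0.49  1.66  0.    0.99 -1.83]
```

```bash
python3 -m handwheel '[[[0,0.2,1,0],[0,0,1,0],[0,0,0.7,0],[0,0,0,0]]]' | tail -2;python3 plan.py 563 -7.5 103 95.75;python3 -m handwheel '[[[0,0,0.3,0],[0,0,0.3,0],[0,0,0.2,0],[0,0,0,0]]]' | tail -2;python3 plan.py 563 -7.5 103 95.75
```

```text
contact_force: [-0.0, -0.4, 0.5]
grip_width: 0.6
pos [560.56  -8.05 105.81] psi 95.5 turn total -0.004 THEN shift cm [0.28 0.03 0.25] rows>= 0.1 0.09169883153037521 F [-0.03 -0.37  0.55] grip 0.6149503348302199 t 35.2 j [-0.15  0.52  1.59  0.    1.03 -1.82]
contact_force: [-11.7, -1.8, 9.0]
grip_width: 0.4
pos [563.91  -7.5  105.23] psi 95.5 turn total -0.004 THEN shift cm [ 0.22  0.01 -0.09] rows>= 0.1 0.058622886839442834 F [-11.66  -1.81   8.96] grip 0.4481122429495335 t 35.53 j [-0.15  0.54  1.57 -0.    1.04 -1.81]
```

```bash
python3 -m handwheel '[[[0,0,-3,0],[-4,0,-2,0],[-4,0,0,0],[-4,0,0,0],[-4,0,0,0.07],[-3,0,0,0],[0,0,0,0]]]' 0.5 | tail -2;python3 plan.py 500 274 290 92
```

```text
contact_force: [-0.1, -0.2, 0.8]
grip_width: 42.1
pos [520.86 -12.35 299.58] psi 91.5 turn total -0.009 THEN shift cm [ 0.96 28.69 -1.09] rows>= 7.0 7.006526717806668 F [-0.14 -0.18  0.82] grip 42.12855499459722 t 36.12 j [-0.17  0.28  1.41  0.    1.44 -1.77]
```

```bash
python3 -m handwheel '[[[0,3.7,-0.1,0],[0,3.7,-0.1,0],[0,3.7,-0.2,0],[0,3.7,-0.1,0],[0,3.7,-0.2,0],[0,3.7,-0.1,0],[0,3.7,-0.1,0],[0,3.4,-0.1,0]]]' 0.5 | tail -2;python3 -m handwheel '[[[0,0,0,0],[0,0,0,0]]]'|tail -1;python3 plan.py 500 274 290 92
python3 - <<'E'
from h import *
np.set_printoptions(precision=1,suppress=True)
p,d=bot.capture("wrist"); cv2.imwrite("pics/v_w.png",p[:,:,::-1]); C=cloud("wrist",d)
for y in((240,315),(315,400)):
    m=(C[...,2]>195)&(C[...,2]<216)&(C[...,0]>500)&(C[...,0]<600)&(C[...,1]>y[0])&(C[...,1]<y[1]); s=C[m]; print(len(s), s.mean(0) if len(s) else '', s.min(0) if len(s) else '', s.max(0) if len(s) else '')
m=(C[...,2]>80)&(C[...,2]<93)&(C[...,0]>370)&(C[...,0]<465)&(C[...,1]>240)&(C[...,1]<340);s=C[m]
if len(s): print('cup',cv2.minEnclosingCircle(s[:,:2].astype(np.float32)))
E
```

```text
contact_force: [-0.2, 0.4, -0.0]
grip_width: 45.8
grip_width: 45.6
pos [500.18 282.08 291.51] psi 91.7 turn total -0.005 THEN shift cm [ 0.15 -0.81 -0.05] rows>= 0.2 0.20050390268192933 F [-0.28 -0.08  0.22] grip 45.61461953791676 t 36.95 j [ 0.38  0.4   1.26 -0.    1.49 -1.22]
890 [542.5 270.3 203.5] [532.4 258.1 195.2] [554.9 282.  206.9]
548 [536.2 354.6 202.9] [529.5 342.8 195. ] [545.  365.1 206.7]
cup ((416.330078125, 285.2283020019531), 31.793670654296875)
```

View pics/v_w.png

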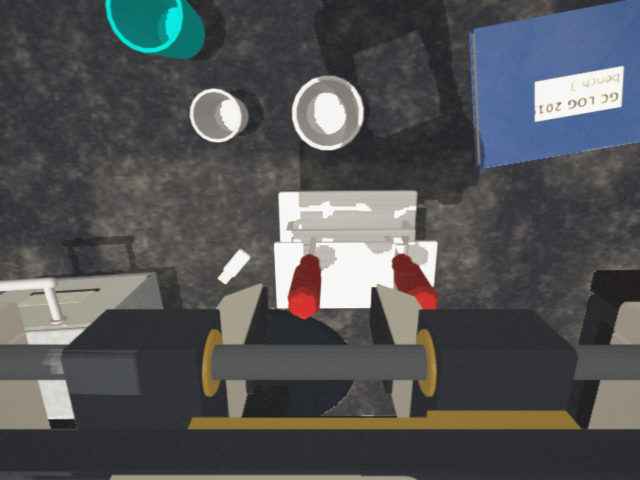

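```bash
python3 -m handwheel '[[[0,-0.6,2.2,0],[0,-0.5,2.2,0],[1,0,0,0],[3,0,0,0],[0,0,0,0],[0,0,0,0]]]' |tail -1;python3 plan.py 543.9 270.8 155 92
python3 - <<'E'
from h import *
p,d=bot.capture("scene"); cv2.imwrite("pics/w.png",cv2.resize(p[120:290,180:380,::-1],None,fx=4,fy=4,interpolation=cv2.INTER_CUBIC))
E
```

```text
grip_width: 45.8
pos [544.3  269.35 251.01] psi 91.4 turn total -0.01 THEN shift cm [ 9.6   0.15 -0.04] rows>= 2.3 2.3419885946821912 F [ 0.12 -0.25  0.94] grip 45.796593870831025 t 37.5 j [ 0.33  0.48  1.23 -0.    1.43 -1.26]
```

View pics/w.png

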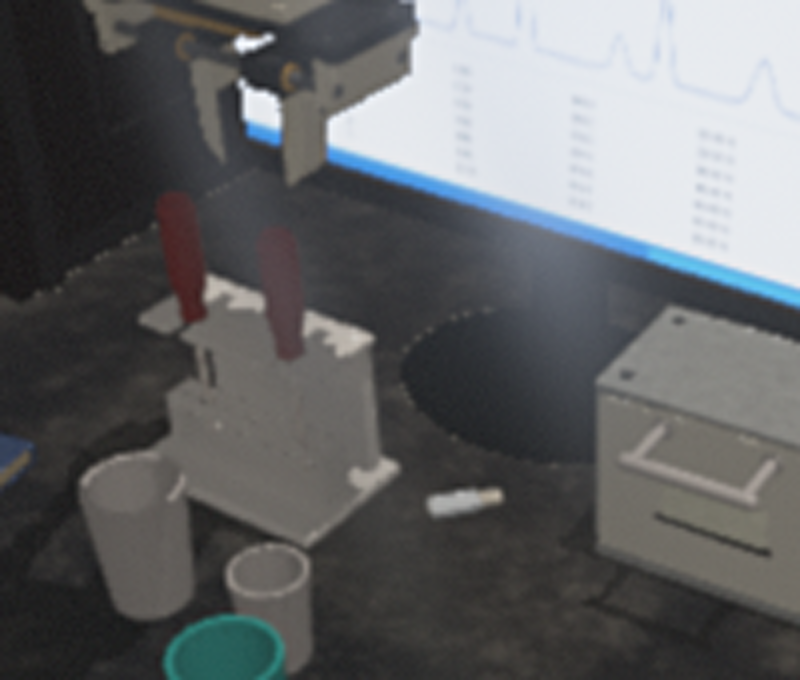

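```bash
python3 -m handwheel '[[[2.5,0.15,0,-0.01],[2.5,0,0,0],[2.5,0,0,0],[1.5,0,0,0],[0,0,0,0],[0,0,0,0]]]' |tail -2;python3 plan.py 543.9 270.8 156 92;python3 -m handwheel '[[[0,0,0,0],[0,0,0,0],[0,0,0,0],[0,0,0,0],[0,0,0,0]]]' 0 |tail -2
```

```text
contact_force: [0.2, 0.7, 0.5]
grip_width: 46.0
pos [545.6  272.4  163.63] psi 92.1 turn total 0.001 THEN shift cm [ 0.76 -0.15 -0.18] rows>= 0.2 0.194705588609442 F [0.18 0.69 0.55] grip 46.04160775733762 t 38.05 j [ 0.34  0.55  1.37 -0.    1.22 -1.27]
contact_force: [1.2, 0.5, 3.2]
grip_width: 23.5
```

```bash
python3 -m handwheel '[[[-1,0,0,0],[-2,0,0,0],[-3,0,0,0],[-3,0,0,0],[-2,0,0,0],[0,0,0,0]]]' |tail -2;python3 plan.py 433.5 286 270 92
python3 - <<'E'
from h import *
p,d=bot.capture("scene"); cv2.imwrite("pics/x.png",cv2.resize(p[120:290,180:380,::-1],None,fx=4,fy=4,interpolation=cv2.INTER_CUBIC))
E
```

```text
contact_force: [0.8, 0.0, -0.5]
grip_width: 23.4
pos [546.85 272.82 278.33] psi 92.1 turn total 0.001 THEN shift cm [  0.83   1.71 -11.28] rows>= 2.8 2.790725397569403 F [ 0.77  0.   -0.46] grip 23.44413007676839 t 38.97 j [ 0.34  0.47  1.18 -0.    1.48 -1.27]
```

View pics/x.png

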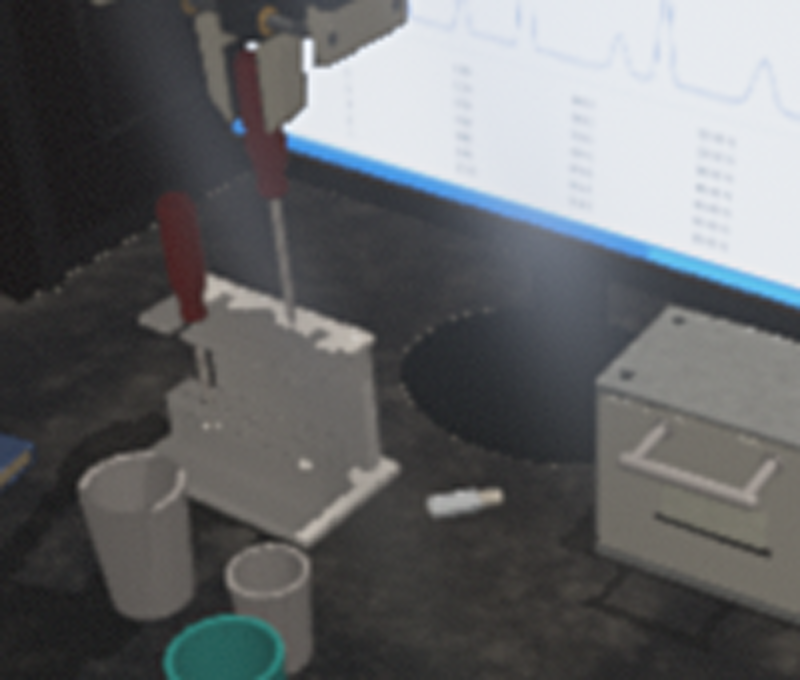

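```bash
python3 -m handwheel '[[[0,0.4,-2.8,0],[0,0.5,-2.8,0],[0,0.4,-2.8,0],[0,0.4,-2.8,0],[0,0,0,0],[0,0,0,0]]]' |tail -2;python3 plan.py 433.5 286 270 92
python3 - <<'E'
from h import *
np.set_printoptions(precision=1,suppress=True)
for n in("scene","wrist","top"):
    p,d=bot.capture(n); cv2.imwrite(f"pics/y_{n}.png",p[:,:,::-1])
p=cv2.imread("pics/y_scene.png"); cv2.imwrite("pics/y2.png",cv2.resize(p[150:300,160:320],None,fx=5,fy=5,interpolation=cv2.INTER_CUBIC))
E
```

```text
contact_force: [0.6, -0.4, 0.2]
grip_width: 23.3
pos [431.34 285.28 271.89] psi 92.2 turn total 0.003 THEN shift cm [0.19 0.06 0.22] rows>= 0.1 0.07225998481294803 F [ 0.58 -0.41  0.17] grip 23.334065627776273 t 39.52 j [ 0.44  0.3   1.46 -0.    1.39 -1.17]
```

View pics/y2.png

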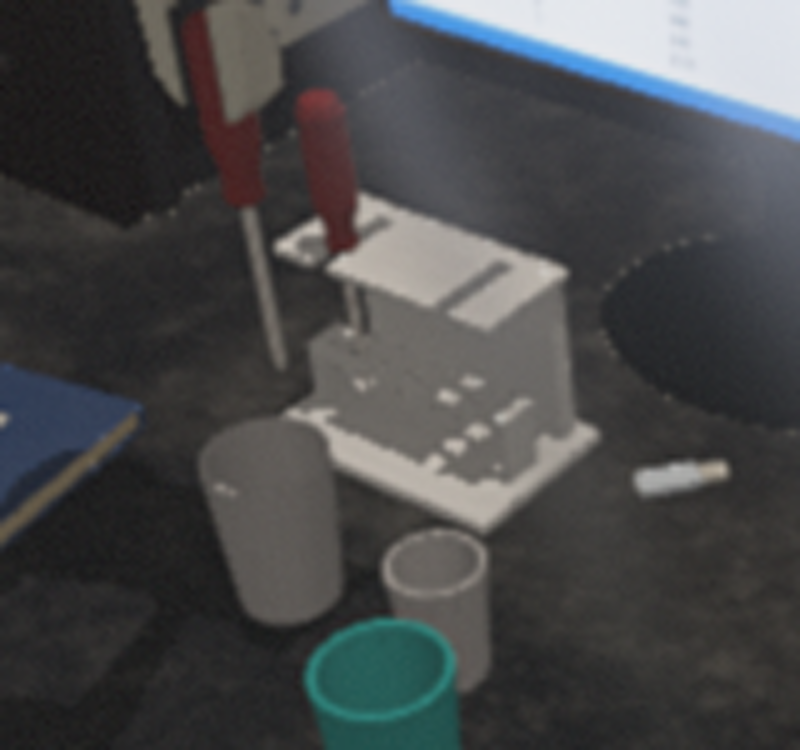

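View pics/y_wrist.png

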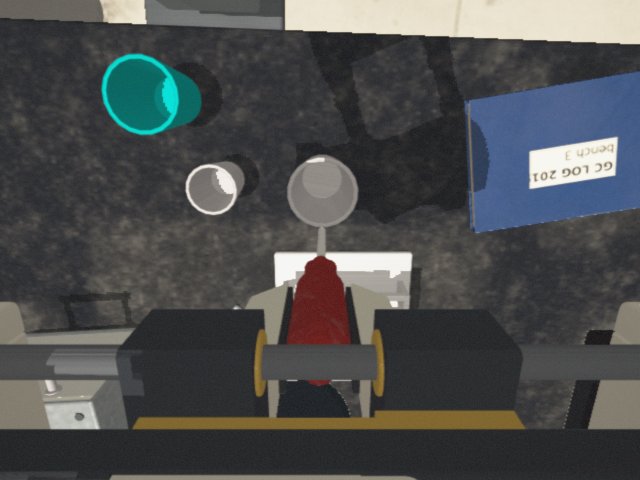

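```bash
python3 - <<'E'
from h import *
np.set_printoptions(precision=1,suppress=True)
for n,u,v in(("scene",216.4,223.8),("wrist",322,227)):
    print(n,plane(n,u,v,128))
print(tri([("scene",216.4,223.8),("wrist",322,227)]))
# shoulder scene
print(plane("scene",160+245/5,150+205/5,224))
for n in ("scene","wrist"): print([ (round(r['conf'],2),np.round(r['point'])) for r in bot.spot_point(n,"screwdriver_1_tip")][:3])
E
python3 plan.py 0 0 0 92 | cut -c1-60
```

```text
scene [435.2 284.1 128. ]
wrist [437.  286.9 128. ]
[437.5 287.  125.6]
[428.2 279.2 224. ]
[]
[]
pos [433.47 285.01 271.79] psi 92.0 turn total 0.0 THEN shif
```

```bash
python3 -m handwheel '[[[0,0.1,-0.4,0],[2,0,0,0],[2.5,0,0,0],[2,0,0,0],[0,0,0,0]]]' |tail -2;python3 plan.py 429.5 286 155 92
python3 - <<'E'
from h import *
p,d=bot.capture("scene")
cv2.imwrite("pics/z.png",cv2.resize(p[150:300,160:320,::-1],None,fx=5,fy=5,interpolation=cv2.INTER_CUBIC))
p,d=bot.capture("wrist");cv2.imwrite("pics/z_w.png",p[:,:,::-1])
E
```

```text
contact_force: [-1.3, 0.4, -0.8]
grip_width: 23.6
pos [426.69 285.08 203.42] psi 92.0 turn total 0.001 THEN shift cm [4.84 0.08 0.28] rows>= 1.2 1.183047047833462 F [-1.32  0.43 -0.83] grip 23.596730227992165 t 40.18 j [ 0.44  0.34  1.59  0.    1.22 -1.17]
```

View pics/z.png

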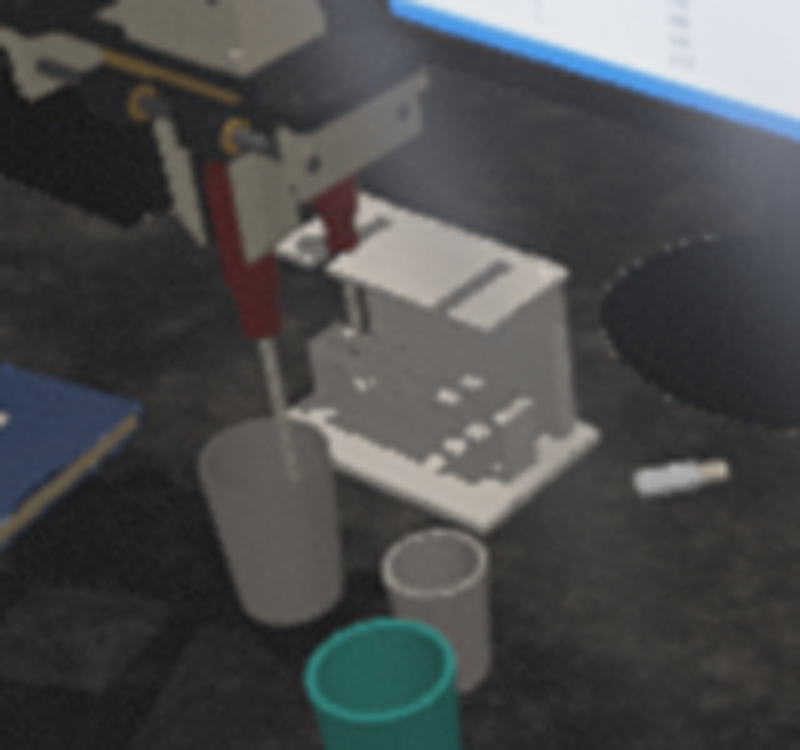

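View pics/z_w.png

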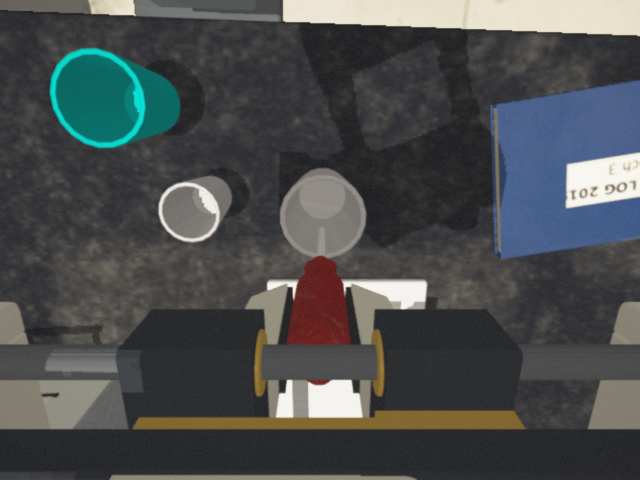

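```bash
python3 -m handwheel '[[[1.5,0.1,0.2,0],[1.5,0,0,0],[1.2,0,0,0],[0.8,0,0,0],[0,0,0,0]]]' |tail -2;python3 plan.py 429.5 286 151.5 92
```

```text
contact_force: [-0.4, -0.1, -0.5]
grip_width: 23.2
pos [430.57 287.17 157.1 ] psi 92.1 turn total 0.001 THEN shift cm [ 0.56 -0.11 -0.11] rows>= 0.1 0.14202450559917446 F [-0.41 -0.09 -0.5 ] grip 23.164581189909036 t 40.7 j [ 0.44  0.4   1.65  0.    1.1  -1.17]
```

```bash
python3 -m handwheel '[[[0.6,0,0,0],[0,0,0.3,0],[0,0,0.3,0],[0,0,0,0]]]' |tail -2;python3 plan.py 429.5 286 148.5 92;python3 -m handwheel '[[[0.2,0,0.2,0],[0,0,0.2,0],[0,0,0,0]]]' |tail -2;python3 plan.py 429.5 286 148.5 92
```

```text
contact_force: [-3.0, -0.8, -0.4]
grip_width: 23.3
pos [436.95 287.58 151.67] psi 92.1 turn total 0.001 THEN shift cm [ 0.32 -0.13 -0.75] rows>= 0.2 0.20114519200981623 F [-2.97 -0.79 -0.38] grip 23.304916104245372 t 41.03 j [ 0.44  0.41  1.64  0.    1.09 -1.17]
contact_force: [-2.8, -0.5, 3.0]
grip_width: 23.1
pos [441.2  287.69 149.81] psi 92.1 turn total 0.001 THEN shift cm [ 0.13 -0.13 -1.18] rows>= 0.3 0.2901238586237466 F [-2.76 -0.48  3.  ] grip 23.12357124031897 t 41.28 j [ 0.43  0.42  1.63 -0.    1.09 -1.17]
```

```bash
python3 -m handwheel '[[[0,0,0.3,0],[0,0,0.1,0],[0,0,0,0]]]' |tail -2;python3 -m handwheel '[[[0,0,0,0],[0,0,0,0],[0,0,0,0],[0,0,0,0]]]' 0.5|tail -2; python3 -m handwheel '[[[-2,0,0,0],[-3,0,0,0],[-4,0,0,0],[-4,0,0,0],[0,0,0,0],[0,0,0,0]]]' |tail -2
python3 - <<'E'
from h import *
p,d=bot.capture("scene")
cv2.imwrite("pics/aa.png",cv2.resize(p[150:300,160:320,::-1],None,fx=5,fy=5,interpolation=cv2.INTER_CUBIC))
p,d=bot.capture("wrist");cv2.imwrite("pics/aa_w.png",p[:,:,::-1])
E
python3 plan.py 541 356 250 92
```

```text
contact_force: [-2.5, 0.2, 3.5]
grip_width: 23.2
contact_force: [-0.3, 0.2, -0.4]
grip_width: 43.7
contact_force: [0.2, -0.6, -0.6]
grip_width: 45.8
pos [444.25 287.54 278.54] psi 92.1 turn total 0.001 THEN shift cm [2.85 6.5  9.91] rows>= 2.4 2.973391992360251 F [-0.63 -0.69  0.11] grip 45.56793440397837 t 42.47 j [ 0.43  0.31  1.42 -0.    1.41 -1.18]
```

View pics/aa.png

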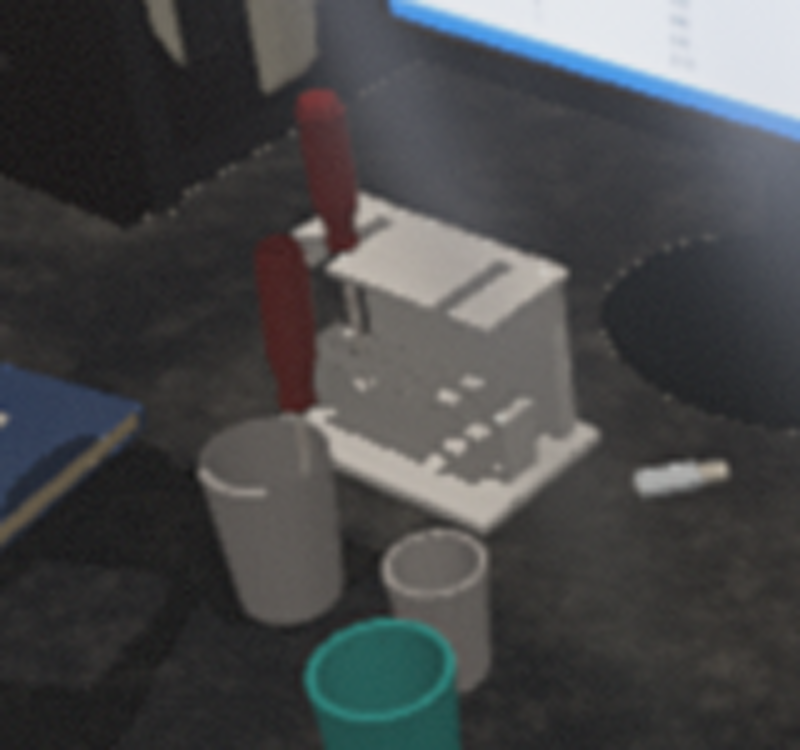

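View pics/aa_w.png

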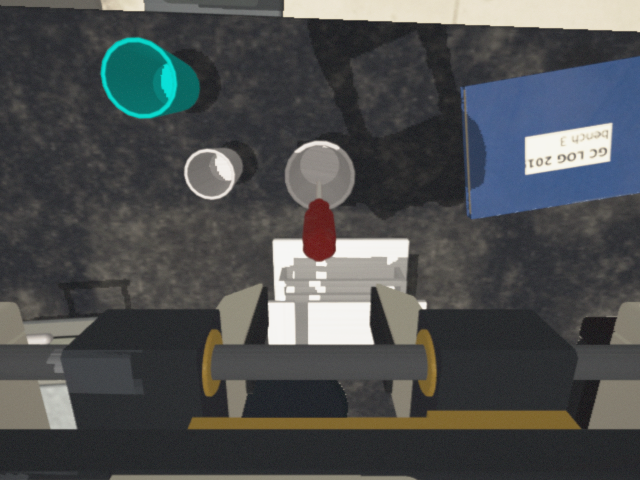

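```bash
python3 -m handwheel '[[[0,2.2,3.3,0],[0,2.2,3.3,0],[0,2,3.2,0],[1,0,0,0],[2,0,0,0],[0,0,0,0],[0,0,0,0]]]' |tail -2; python3 plan.py 541 355.3 158 92;python3 - <<'E'
from h import *
np.set_printoptions(precision=1,suppress=True)
p,d=bot.capture("wrist");cv2.imwrite("pics/ab_w.png",p[:,:,::-1]); C=cloud("wrist",d)
m=(C[...,2]>190)&(C[...,2]<216)&(C[...,0]>500)&(C[...,0]<600)&(C[...,1]>315)&(C[...,1]<400); s=C[m]; print(len(s), s.min(0) if len(s) else '', s.max(0) if len(s) else '')
E
```

```text
contact_force: [-0.1, -0.4, 0.4]
grip_width: 45.8
pos [538.98 354.53 246.7 ] psi 92.1 turn total 0.001 THEN shift cm [8.87 0.07 0.2 ] rows>= 2.2 2.1641724658382366 F [-0.07 -0.38  0.44] grip 45.83213789890686 t 43.05 j [ 0.46  0.56  1.11 -0.    1.47 -1.14]
1512 [529.8 344.1 190. ] [553.  367.5 208.6]
```

View pics/ab_w.png

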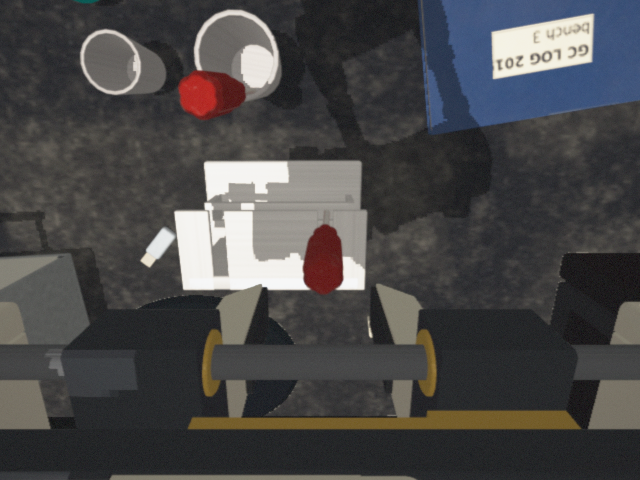

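Handle centre ≈ (541.5, 355.8) – matches. Descend and grip.

```bash
python3 -m handwheel '[[[2.2,0.1,0.2,0],[2.5,0,0,0],[2.5,0,0,0],[1.5,0,0,0],[0,0,0,0],[0,0,0,0]]]' |tail -2;python3 plan.py 541.3 355.6 160 92;python3 -m handwheel '[[[0,0,0,0],[0,0,0,0],[0,0,0,0],[0,0,0,0],[0,0,0,0]]]' 0 |tail -2
```

```text
contact_force: [0.7, 1.0, 1.3]
grip_width: 46.0
pos [542.15 356.22 163.37] psi 92.1 turn total 0.001 THEN shift cm [ 0.34 -0.06 -0.09] rows>= 0.1 0.08596341109544355 F [0.73 0.99 1.27] grip 46.04398752980868 t 43.6 j [ 0.46  0.62  1.24  0.    1.28 -1.14]
contact_force: [-0.3, 0.5, 3.7]
grip_width: 23.1
```

```bash
python3 -m handwheel '[[[-1,0,0,0],[-2,0,0,0],[-3,0,0,0],[-3,0,0,0],[-2.5,0,0,0],[0,0,0,0],[0,0,0,0]]]' |tail -2;python3 plan.py 398 356 279 92
```

```text
contact_force: [0.8, -0.4, -1.1]
grip_width: 23.6
pos [542.64 356.39 279.51] psi 92.1 turn total 0.001 THEN shift cm [  0.05   0.47 -14.46] rows>= 3.5 3.527824645200103 F [ 0.75 -0.39 -1.09] grip 23.567185812192978 t 44.6 j [ 0.46  0.55  1.04 -0.    1.54 -1.14]
```

```bash
python3 -m handwheel '[[[0,0.1,-2.8,0],[0,0.1,-2.9,0],[0,0.1,-2.9,0],[0,0.1,-2.9,0],[0,0.1,-2.9,0],[0,0,0,0],[0,0,0,0]]]' |tail -2;python3 plan.py 398 286 279 92
```

```text
contact_force: [-0.7, 0.6, -0.9]
grip_width: 23.5
pos [396.66 355.92 276.81] psi 92.2 turn total 0.003 THEN shift cm [-0.22 -6.99 -0.11] rows>= 1.7 1.706418817071358 F [-0.7   0.6  -0.91] grip 23.491457050233137 t 45.18 j [ 0.59  0.32  1.41 -0.    1.41 -1.02]
```

```bash
python3 -m handwheel '[[[0,-2.4,0,0],[0,-2.4,0,0],[0,-2.3,0,0],[0,0,0,0],[0,0,0,0]]]' |tail -2;python3 plan.py 398 286 279 92
python3 - <<'E'
from h import *
p,d=bot.capture("scene")
cv2.imwrite("pics/ac.png",cv2.resize(p[150:300,160:320,::-1],None,fx=5,fy=5,interpolation=cv2.INTER_CUBIC))
p,d=bot.capture("wrist");cv2.imwrite("pics/ac_w.png",p[:,:,::-1])
E
```

```text
contact_force: [0.2, -0.5, -1.5]
grip_width: 23.4
pos [401.67 284.19 276.86] psi 91.9 turn total -0.001 THEN shift cm [-0.21  0.19 -0.36] rows>= 0.1 0.11247635925138948 F [ 0.23 -0.51 -1.46] grip 23.415037007532778 t 45.6 j [ 0.46  0.24  1.52 -0.    1.38 -1.14]
```

View pics/ac.png

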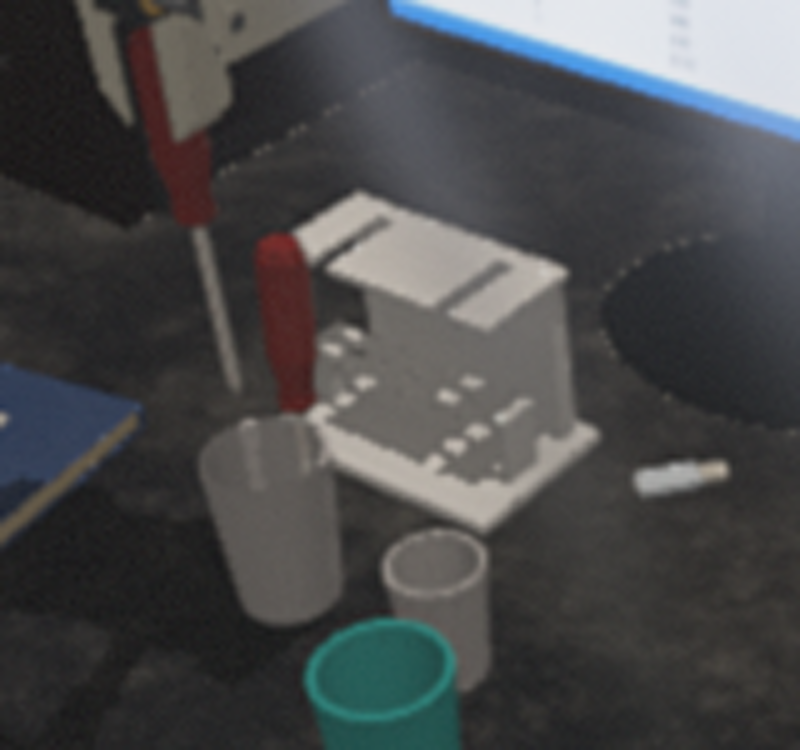

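View pics/ac_w.png

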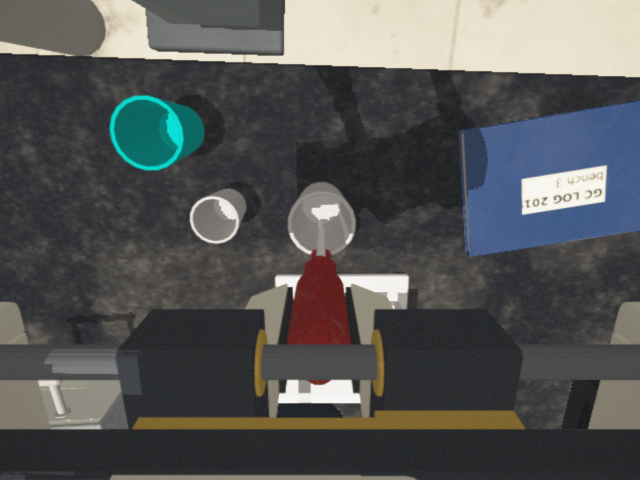

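```bash
python3 - <<'E'
from h import *
np.set_printoptions(precision=1,suppress=True)
print(plane("scene",207.4,228.2,133.5),plane("wrist",322,222,133.5))
p,d=bot.capture("wrist")
cv2.imwrite("pics/ad.png",cv2.resize(p[170:300,250:400,::-1],None,fx=5,fy=5))
E
python3 plan.py 398 286 279 92|cut -c1-50
```

```text
[405.5 281.7 133.5] [400.6 287.1 133.5]
pos [401.13 285.61 276.94] psi 92.1 turn total 0.0
```

View pics/ad.png

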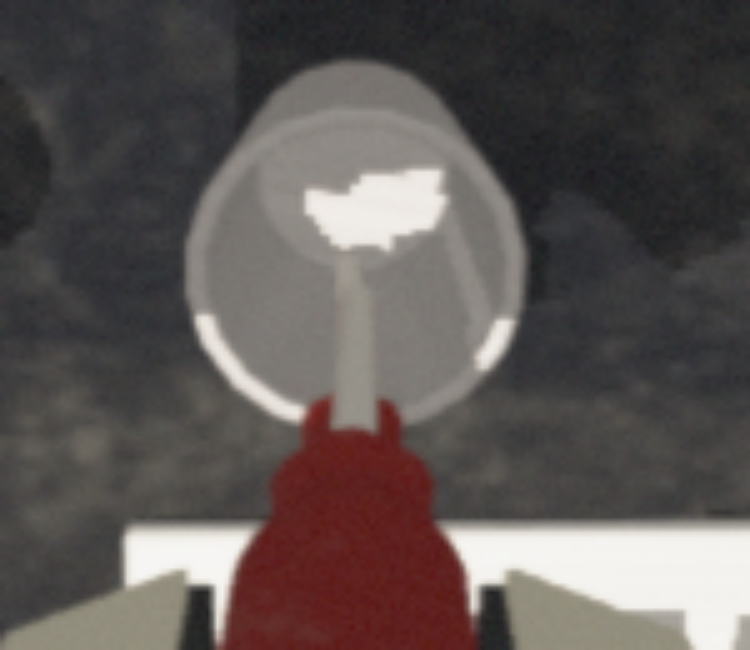

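```bash
python3 -m handwheel '[[[0.5,0,-0.3,0],[2,0,0,0],[2.5,0,0,0],[2,0,0,0],[0,0,0,0],[0,0,0,0]]]' |tail -2;python3 plan.py 398.5 286 155 92
python3 - <<'E'
from h import *
p,d=bot.capture("scene")
cv2.imwrite("pics/ae.png",cv2.resize(p[150:300,160:320,::-1],None,fx=5,fy=5,interpolation=cv2.INTER_CUBIC))
E
```

```text
contact_force: [0.1, 0.1, -0.4]
grip_width: 23.1
pos [397.02 285.27 206.7 ] psi 92.1 turn total 0.002 THEN shift cm [5.17 0.07 0.15] rows>= 1.3 1.261563875087901 F [ 0.1   0.05 -0.41] grip 23.053095179537458 t 46.25 j [ 0.47  0.29  1.65  0.    1.2  -1.14]
```

View pics/ae.png

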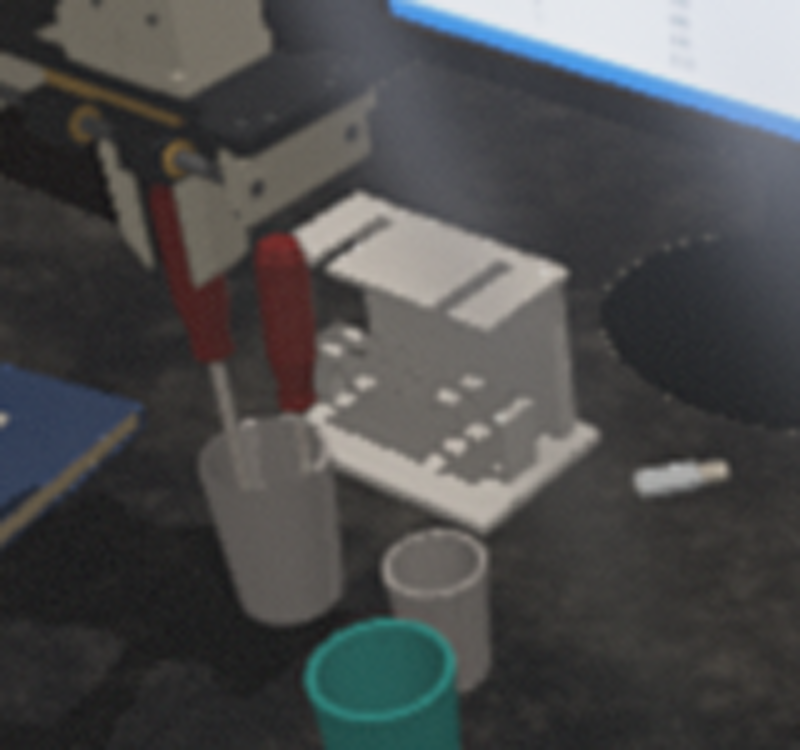

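```bash
python3 -m handwheel '[[[1.5,0.05,0.1,0],[1.5,0,0,0],[1.2,0,0,0],[0.8,0,0,0],[0,0,0,0]]]' |tail -2;python3 plan.py 398.5 286 151.5 92
```

```text
contact_force: [-0.0, 0.8, -0.2]
grip_width: 23.2
pos [398.52 285.69 157.08] psi 92.1 turn total 0.002 THEN shift cm [ 0.56  0.03 -0.  ] rows>= 0.1 0.13640009320074675 F [-0.02  0.85 -0.23] grip 23.158996724360428 t 46.72 j [ 0.47  0.35  1.72  0.    1.07 -1.14]
```

```bash
python3 -m handwheel '[[[0.6,0,0,0],[0,0,-0.3,0],[0,0,-0.3,0],[0,0,0,0]]]' |tail -2;python3 plan.py 398.5 286 148.5 92;python3 -m handwheel '[[[0.2,0,-0.2,0],[0,0,-0.2,0],[0,0,0,0]]]' |tail -2;python3 plan.py 398.5 286 148.5 92
```

```text
contact_force: [0.7, 0.1, -1.2]
grip_width: 23.5
pos [392.33 285.52 151.93] psi 92.1 turn total 0.002 THEN shift cm [0.34 0.03 0.62] rows>= 0.2 0.17264065517584076 F [ 0.69  0.08 -1.16] grip 23.456595609878374 t 47.05 j [ 0.47  0.35  1.74  0.    1.05 -1.14]
contact_force: [1.9, 0.9, 0.3]
grip_width: 23.3
pos [389.22 285.81 149.92] psi 92.1 turn total 0.001 THEN shift cm [ 0.14 -0.01  0.93] rows>= 0.2 0.22896459752009043 F [1.88 0.93 0.34] grip 23.288737800850352 t 47.3 j [ 0.47  0.34  1.75  0.    1.04 -1.13]
```

```bash
python3 -m handwheel '[[[0.15,0,-0.3,0],[0.1,0,-0.3,0],[0,0,0,0]]]' |tail -2;python3 plan.py 398.5 286 148.5 92;python3 -m handwheel '[[[0,0,0,0],[0,0,0,0],[0,0,0,0],[0,0,0,0]]]' 0.5|tail -2; python3 -m handwheel '[[[-2,0,0,0],[-3,0,0,0],[-4,0,0,0],[-4,0,0,0],[0,0,0,0],[0,0,0,0]]]' |tail -2
python3 - <<'E'
from h import *
p,d=bot.capture("scene")
cv2.imwrite("pics/af.png",cv2.resize(p[150:300,160:320,::-1],None,fx=5,fy=5,interpolation=cv2.INTER_CUBIC))
p,d=bot.capture("wrist");cv2.imwrite("pics/af_w.png",p[:,:,::-1])
E
```

```text
contact_force: [2.3, 1.3, 11.1]
grip_width: 23.2
pos [384.9  286.16 149.07] psi 92.1 turn total 0.001 THEN shift cm [ 0.06 -0.06  1.36] rows>= 0.3 0.33190926067701537 F [ 2.29  1.29 11.14] grip 23.223351450855223 t 47.55 j [ 0.48  0.34  1.77 -0.    1.03 -1.13]
contact_force: [0.7, 0.2, -0.2]
grip_width: 43.9
contact_force: [-0.7, -1.3, -0.6]
grip_width: 46.1
```

View pics/af.png

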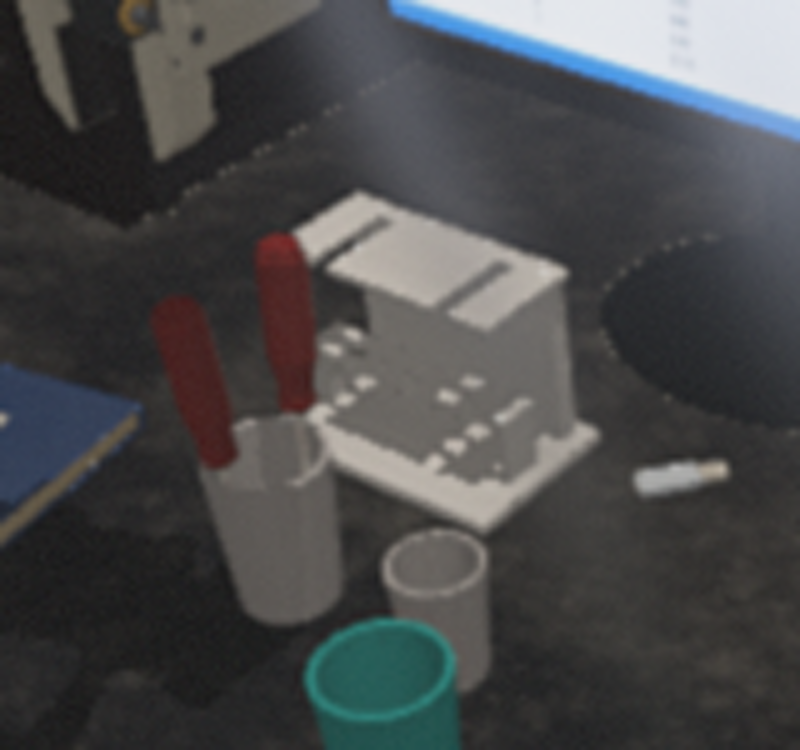

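View pics/af_w.png

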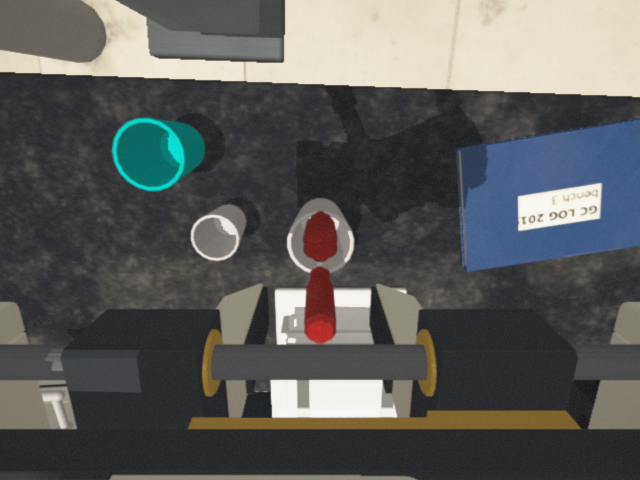

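```bash
python3 -m handwheel '[[[-2,0,0,0],[-2,0,0,0],[0,0,0,0],[0,0,0,0],[0,0,0,0],[0,0,0,0],[0,0,0,0],[0,0,0,0]]]' |tail -2
python3 - <<'E'
from h import *
np.set_printoptions(precision=1,suppress=True)
p,d=bot.capture("scene");cv2.imwrite("pics/ag.png",p[:,:,::-1]);C=cloud("scene",d)
for nm,y0,y1 in(("w",-60,60),("n",-270,-130)):
    s=C[(C[...,0]>560)&(C[...,0]<584)&(C[...,1]>y0)&(C[...,1]<y1)&(C[...,2]>100)&(C[...,2]<126)];print(nm,len(s),s.mean(0))
p,d=bot.capture("top");cv2.imwrite("pics/ag_t.png",p[:,:,::-1])
print(bot.get_obs()['time'])
E
python3 fit.py ah scene top
```

```text
contact_force: [-0.1, 0.2, 0.4]
grip_width: 46.3
w 158 [576.7  -5.9 118.6]
n 183 [ 579.9 -217.9  118.7]
49.25
```

View pics/ag.png

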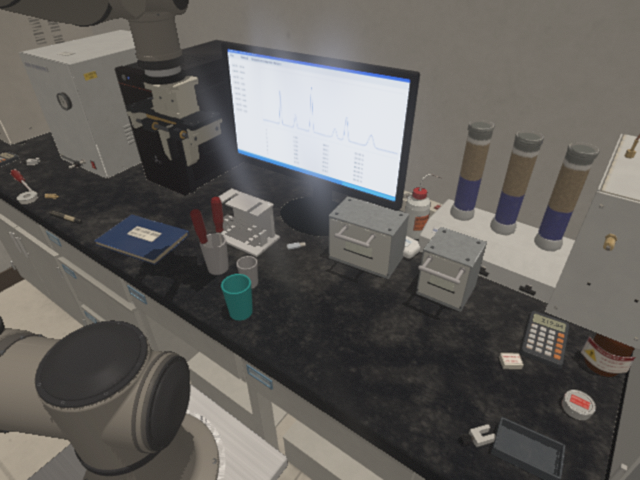

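View pics/ag_t.png

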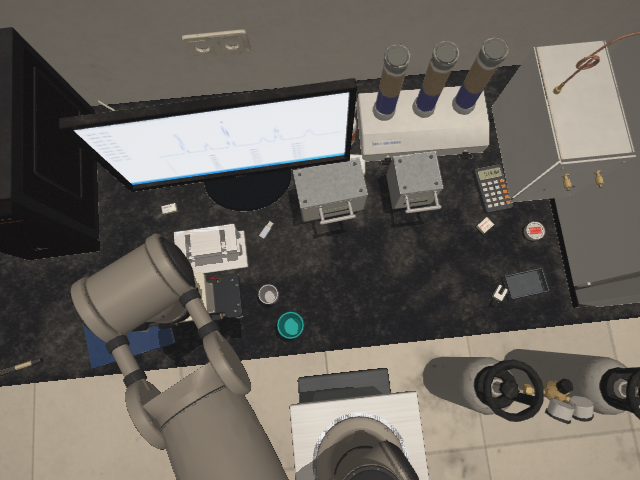

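The final pictures show a clear bench, both bins shut with the wide bin's bar back at its starting position (576.7, -5.9, 118.6), and both screwdrivers standing in the larger grey cup, with the robot touching nothing.

```bash
python3 -c "
from plant import bot
print(bot.close_job())"
```

```text
the job is handed in; nothing more can be done
None
```

The job is done and handed in at about 49 s of the 210 s allowed. No verdict came back.

- **Bin and fittings:** I tipped the wide bin fully forward by its bar and put all four brass fittings (2 tees, 2 unions) in it. I then closed it by pushing on the top of its front panel. A test push on the bar met firm resistance at the closed position, and the last pictures put the bar back where it started.
- **Screwdrivers:** I lifted both off the rest and stood them handle up in the larger grey cup. The last pictures show them standing there, the narrow bin shut, no fittings left on the bench and the robot clear of everything.

Some things disagreed or did not go cleanly:

- **Tool position:** the reported TCP lay about 25 mm beyond the real fingertips. This made the first grasp of a tee miss without moving it, and I allowed for the offset after that.
- **First push to close:** pushing the bin shut by its bar built up about 28 N along x (about 33 N in all), so I backed off and pushed the panel top instead.
- **Contact in the bin:** one release into the bin pressed a finger on its side wall with about 19 N.
- **Fitting left alone:** a brass piece that looks like a fitting lies at the far left of the bench, about 1 m from the base and out of reach. I left it, since all four listed fittings were accounted for.

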